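# Brush out the glue pots and slide them onto the heat

## Robot

A 7-joint arm with a two-finger parallel gripper is mounted at the origin on a cart in front of the work surface, level with it; the furniture and walls round the work are solid. World frame = base frame: x ahead of the robot, y to its left, z up, the work surface at z = 0. Lengths are in m, angles in rad, forces in N, time in s.
With the tool pointing down it reaches from about 0.35 to 0.9 m from the base axis. Payload 8.1 kg.
Tool frame: the origin (TCP) lies midway between the tips of the shut fingers; the grasp point (between the pads) lies arm.hold_point_z behind it (arm.hold_point_z is the distance from the TCP to the grasp point, in m); z points along the fingers, x is the direction in which the jaws open and shut, and the axes are right-handed (so a half turn about z gives the same grasp; the last joint's range is limited). The gripper opens to 92 mm and grips with 3 to 60 N. Pads are 19 mm wide; open, the fingers measure 130 mm over their backs; the gripper's body (75 mm by 190 mm) begins 47 mm behind the grasp point.
Start: joints at [1.121, 0.434, 0.025, 1.573, -0.012, 1.134, -0.075], TCP at [0.212, -0.588, 0.227] pointing down, gripper open.
Joint ranges: [-2.62, 2.62], [-0.44, 2.09], [-1.27, 1.32], [0.08, 2.57], [-1.32, 4.46], [0.12, 2], [-2.74, 2.74]. Speed limits (rad/s): [2.22, 2.22, 3.01, 3.01, 3.14, 3.14, 3.14].

## Interface

Orientations are given as a rotation vector (axis times angle).
In Python, from cell import arm gives the robot as it stands.
- The arm moves only by the shell command python3 -m pendant 'ROWS' [FORCE]. ROWS is JSON, a list of rows, each an object with "dp": the shift along the tool's x, y, z in m, a list of three; "rotation": the turn, a rotation vector about the tool's x, y, z in rad, a list of three; "fingers": the closure, from -1 (fully open) to 1 (shut). In form: [{"dp": [x, y, z], "rotation": [rx, ry, rz], "fingers": fingers}, ...]. A call has 1 to 20 rows; each row is the pose to reach, as a shift and turn from the pose measured when the call began, along the tool's axes at that moment; what a row does not reach only later rows make up. A row lasts 1/8 s, in which the tool goes at most 62.5 mm and 10.7 degrees, less where a joint would pass 70% of its speed; a pose out of reach is approached as far as the arm can. A call with a gripper value outside its range is refused whole. The fingers move at their own pace and stop on an object; FORCE is the grip in N (left out, the last holds). Time passes only in rows, so rows that repeat a pose let the fingers close. It gives the time, the measured TCP pose, the force and the opening at its end, in the units of the state.
- arm.observe(): the state, without advancing time (a new reading comes with each control period).
- arm.get_image(name): name is "side" or "top" or "wrist"; returns the picture (420x560x3 uint8, blue, green, red); there is no depth.
- arm.camera_params(name): a dict with "camera_matrix" (3x3 intrinsics, pixels), "rvec" (rotation vector, rad) and "tvec" (3), from world to camera coordinates, as OpenCV has them. Camera axes: x right, y down, z forward; pixel columns grow to the right and rows downward; lengths in m; the calibration is good to about 2 mm. The wrist camera is an equidistant fisheye: a pixel r from the principal point sees the ray r / f radians off the axis. A picture is of the moment at which its call begins: read the wrist's pose just before it. camera_params takes no time and is no camera call; for the wrist camera it gives the pose at the moment of the call.
- arm.sign_off(): hands the job in, once; it reports no verdict.
The state is a dict: "clock": time; "joints": joint angles; "dq": joint speeds; "joint_efforts": joint torques, N m; "position": TCP position; "ee_rot": TCP orientation; "force": force on the tool from outside, world axes, zero at the start; "ft_torque": the same for the moment, N m; "width": opening from 0.0 (shut) to 1.0 (fully open).
Only numpy, scipy, OpenCV 4.12 (cv2) and the standard library are available. Lean on these libraries where they do the work, as an engineer would, in place of code of your own. Each camera call takes 0.05 s, during which the arm holds its last target.

## Task

Put the wood block that lies on the glue-pot warmer flat into the offcut tray, and brush out the two or three handled glue pots on the warmer's outlined parking rings, working from the one nearest you to the farthest: in each, push the long-handled brush down to the bottom, draw it up until its lower end is nearly at the rim without taking it out, and push it to the bottom again. Then stand the brush back in its crock, let go of it, and only then slide every pot sideways along the warmer's top, never lifting it, to stand centred, wholly on the dark disc straight across in its own row. Leave everything else on the bench alone.

Things in the scene. Friction and masses are not known exactly. Their poses are not given: they have to be found in the camera images.
- warmer: glue-pot warmer, fixed: low grey housing 300 (x) x 340 (y) mm, smooth metal top 30 mm above its origin (centre of underside). Flush on it in three rows (x = -92, 0, +92 mm): outlined parking rings at y = +80 mm (left), dark heating discs at y = -80 mm, all 90 mm across. Along front and back edge (x = -146, +146 mm) a guard rail 6 mm thick, its top 25 mm above the metal; left and right are open.
- billet: pale split-wood block 56 (x) x 104 (y) x 46 (z) mm, 0.2 kg, loose, starting flat on the warmer's dark-disc side. Origin: centre of its underside.
- tray: low open wooden offcut tray, fixed to the bench, outside 130 (x) x 160 (y) x 30 mm tall, walls 6 mm, inner floor 6 mm above its origin (centre of its underside). The block's place.
- crock: open round earthenware crock, fixed, 60 mm tall, 74 mm across the mouth outside, 62 mm across the mouth inside, narrowing to 57 mm (z = 45 mm) and 60 mm lower down; inner floor 6 mm above its origin (centre of its underside). The brush's place.
- pot_brush: long-handled round pot brush, 180 mm long, 100 g, standing upright in the crock on the flat lower end of its stiff tuft. Origin: centre of that lower end; z runs up along the handle. Tuft 45 mm across from z = 0 to 60 mm, thin metal stem 10 mm thick, round dark wooden handle 22 mm thick from z = 120 to 172 mm (grip it there).
- pot_1: dark steel glue pot nearest the robot (front row), may be absent: open cup 70 mm tall, 72 mm across the rim, 64 mm across the foot, wall 4 mm, inner floor 5 mm above its origin (centre of its underside), 0.35 kg, loose. A level wooden handle, 14 mm wide and 16 mm high, centred 52 mm above the origin, points along the pot's +y and runs from 39 to 97 mm from the pot's axis. It starts on parking ring 1.
- heat_1 (a point): centre of the dark heating disc in the row of pot_1, on the warmer's top (axes as the warmer's)
- pot_2: dark steel glue pot in the middle row, may be absent: open cup 70 mm tall, 72 mm across the rim, 64 mm across the foot, wall 4 mm, inner floor 5 mm above its origin (centre of its underside), 0.35 kg, loose. A level wooden handle, 14 mm wide and 16 mm high, centred 52 mm above the origin, points along the pot's +y and runs from 39 to 97 mm from the pot's axis. It starts on parking ring 2.
- heat_2 (a point): centre of the dark heating disc in the row of pot_2, on the warmer's top (axes as the warmer's)
- pot_3: dark steel glue pot farthest from the robot (back row), may be absent: open cup 70 mm tall, 72 mm across the rim, 64 mm across the foot, wall 4 mm, inner floor 5 mm above its origin (centre of its underside), 0.35 kg, loose. A level wooden handle, 14 mm wide and 16 mm high, centred 52 mm above the origin, points along the pot's +y and runs from 39 to 97 mm from the pot's axis. It starts on parking ring 3.
- heat_3 (a point): centre of the dark heating disc in the row of pot_3, on the warmer's top (axes as the warmer's)
- chisel_1: bystander, loose on the bench, to be left alone: chisel, 246 mm long. Origin: centre of its underside.
- clog_small: bystander, loose on the bench, to be left alone: small wooden clog 184 mm long. Origin: centre of its underside.
- rasp: bystander, loose on the bench, to be left alone: rasp, 250 mm long. Origin: centre of its underside.

How it is judged:
By the outcome, as a careful person would: the job done as asked, in the order asked, and still so for the second after the job is handed in, with the robot touching nothing.
Of pot_1, pot_2, pot_3 only 2 to 3 are there at a start; the rules pass over those that are not, and their reading is None.
At some moment in a run one of pot_1, pot_2, pot_3 may be knocked a few centimetres aside while the robot is not near it.
It also fails if it takes over 210 s, if anything falls off the work surface, if the arm or the gripper's body presses on something with over 40 N, if the wrist force passes 120 N, or if a joint passes its speed limit or range.

## Working session

There is one attempt and no reset: what is moved stays moved. The work goes in short steps, Python scripts to look and compute and a shell command to move; the robot and the scene stay as the last step left them, time stands still between calls to the robot, and variables do not carry over. Pictures are saved under pics/ and viewed, and the job is handed in when it is done.

```bash
ls; mkdir -p pics; python3 - <<'E'
from cell import arm
import cv2
print(arm.observe(), arm.hold_point_z)
for n in ("side","top","wrist"):
    p=arm.camera_params(n); print(n,p)
    cv2.imwrite(f"pics/{n}0.png",arm.get_image(n))
E
```

```text
pics
{'clock': 0.0, 'joints': array([ 1.12137562,  0.43520916,  0.02498304,  1.57413247, -0.01155637,
        1.1340069 , -0.07514243]), 'dq': array([ 7.86376827e-05, -1.02739756e-03, -4.29581076e-04, -7.84310534e-04,
        4.56034410e-04,  1.00304385e-03, -3.15628074e-04]), 'joint_efforts': array([-1.80342690e-04, -6.67854238e+01,  9.84813273e-01, -3.14465582e+01,
       -6.05922681e-02,  4.28898528e-02,  1.56743963e-04]), 'position': array([ 0.21218702, -0.58731175,  0.22594002]), 'ee_rot': array([-2.57069773e+00,  1.80452406e+00,  2.22841038e-03]), 'force': array([-0.26214641,  0.22769815,  0.53059051]), 'ft_torque': array([-0.0050451 ,  0.01504365, -0.02314785]), 'width': 0.9971356347690838} 0.0188
side {'camera_matrix': array([[477.65558264,   0.        , 282.61699471],
       [  0.        , 477.65558264, 208.5937734 ],
       [  0.        ,   0.        ,   1.        ]]), 'rvec': array([ 2.1739279 ,  0.08133358, -0.01538171]), 'tvec': array([-0.54127758,  0.03089387,  1.40656111])}
top {'camera_matrix': array([[470.02669066,   0.        , 282.8251499 ],
       [  0.        , 470.02669066, 215.15617319],
       [  0.        ,   0.        ,   1.        ]]), 'rvec': array([ 2.18101744, -2.01311619,  0.22026563]), 'tvec': array([-0.01146331,  0.54883159,  1.15264969])}
wrist {'camera_matrix': array([[325.1922621 ,   0.        , 276.56852634],
       [  0.        , 325.1922621 , 209.39354241],
       [  0.        ,   0.        ,   1.        ]]), 'rvec': array([-2.38335847,  1.67302643,  0.22985951]), 'tvec': array([-0.62348602, -0.03363138,  0.39011996])}
```

View pics/side0.png

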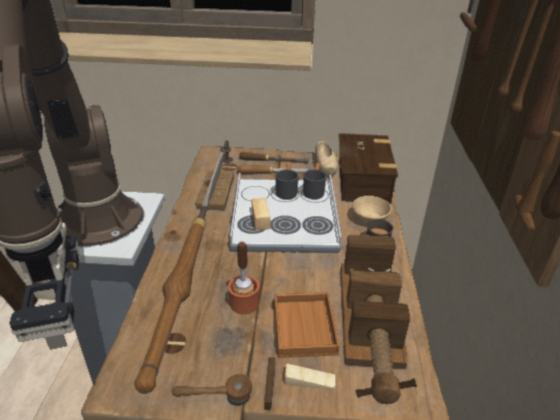

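View pics/top0.png

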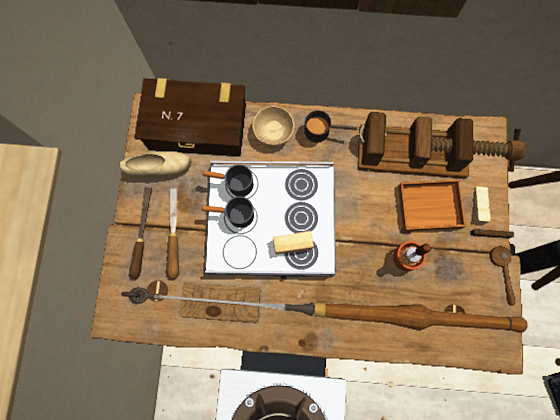

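View pics/wrist0.png

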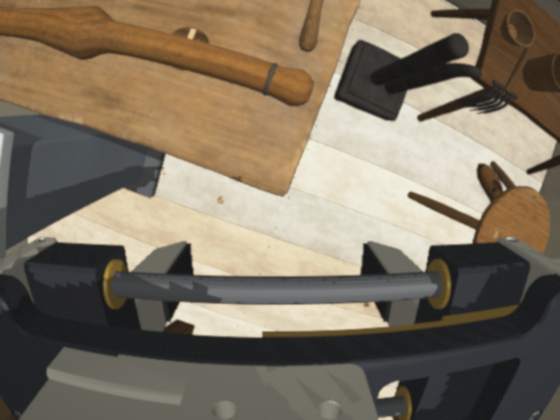

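The top view shows pot_2 at about (238,213) and pot_3 at (238,181). Pot_1 is absent: the front ring is empty. The block is at (293,242), the crock and brush at (412,256), the tray at (432,206). I'll zoom in to measure.

```bash
cat > h.py <<'E'
import cv2, numpy as np
from cell import arm
from scipy.spatial.transform import Rotation as R
def cam(n):
    p=arm.camera_params(n); Rm=cv2.Rodrigues(np.array(p['rvec']))[0]
    return p['camera_matrix'],Rm,np.array(p['tvec'])
def un(n,uv,z):
    K,Rm,t=cam(n); c=-Rm.T@t
    uv=np.atleast_2d(np.array(uv,float)); o=[]
    for u,v in uv:
        a,b=(u-K[0,2])/K[0,0],(v-K[1,2])/K[1,1]
        if n=='wrist':
            r=np.hypot(a,b); d=np.array([a/r*np.sin(r),b/r*np.sin(r),np.cos(r)]) if r>1e-9 else np.array([0,0,1.])
        else: d=np.array([a,b,1.])
        d=Rm.T@d; o.append(c+d*(z-c[2])/d[2])
    return np.array(o)
def pr(n,P):
    K,Rm,t=cam(n); o=[]
    for p in np.atleast_2d(P):
        q=Rm@p+t
        if n=='wrist':
            r=np.hypot(q[0],q[1]); th=np.arctan2(r,q[2]); a,b=q[0]/r*th,q[1]/r*th
        else: a,b=q[0]/q[2],q[1]/q[2]
        o.append([K[0,0]*a+K[0,2],K[1,1]*b+K[1,2]])
    return np.array(o)
def crop(n,x0,y0,w,h,s,name,img=None):
    im=arm.get_image(n) if img is None else img
    c=cv2.resize(im[y0:y0+h,x0:x0+w],None,fx=s,fy=s,interpolation=cv2.INTER_CUBIC)
    for x in range((x0+19)//20*20,x0+w,20):
        cv2.putText(c,str(x),((x-x0)*s,8),0,.3,(0,0,255),1); cv2.line(c,((x-x0)*s,0),((x-x0)*s,4),(0,0,255),1)
    for y in range((y0+19)//20*20,y0+h,20):
        cv2.putText(c,str(y),(0,(y-y0)*s+3),0,.3,(0,0,255),1)
    cv2.imwrite('pics/'+name+'.png',c)
def tool():
    o=arm.observe(); return o,np.array(o['position']),R.from_rotvec(o['ee_rot'])
def go(target,yaw):
    """yaw: world angle of tool x axis, tool down. prints dp, rotation from current pose"""
    o,p,r=tool()
    best=None
    for yy in (yaw,yaw+np.pi,yaw-np.pi):
        x=np.array([np.cos(yy),np.sin(yy),0]);z=np.array([0,0,-1.]);y=np.cross(z,x)
        rt=R.from_matrix(np.column_stack([x,y,z])); rv=(r.inv()*rt).as_rotvec()
        if best is None or np.linalg.norm(rv)<np.linalg.norm(best): best=rv
    d=r.inv().apply(np.array(target)-p)
    print('dp',d.round(4),'rot',best.round(4),'| pos',p.round(4),'w',round(o['width'],3),'F',np.round(o['force'],1),'t',round(o['clock'],2),'j7',np.round(o['joints'][6],2))
E
python3 - <<'E'
from h import *
im=cv2.imread('pics/top0.png')
crop('top',190,150,160,140,5,'t1',im)
crop('top',370,165,130,115,5,'t2',im)
s=cv2.imread('pics/side0.png')
crop('side',215,155,135,105,5,'s1',s)
crop('side',210,230,150,135,5,'s2',s)
E
```

```text
(no output)
```

View pics/t1.png

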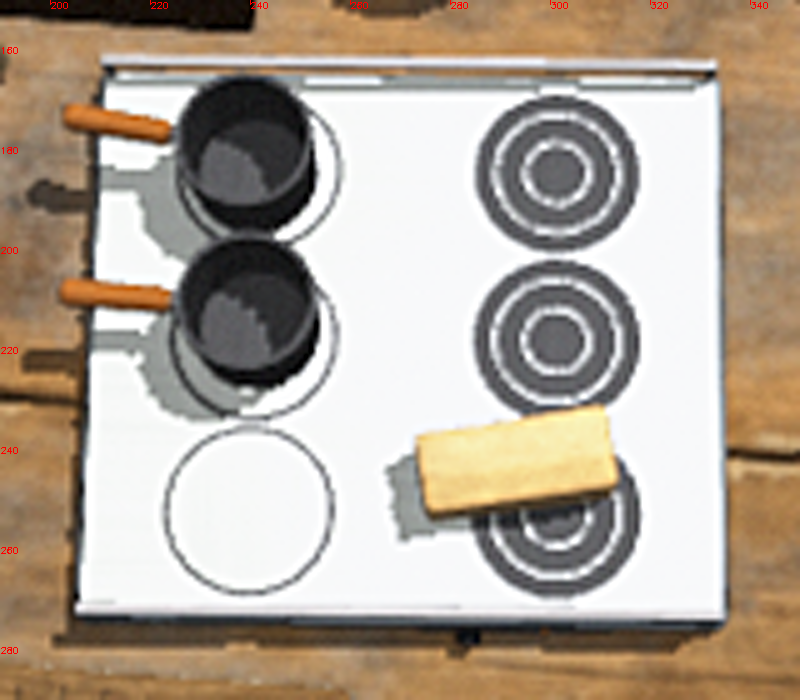

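View pics/t2.png

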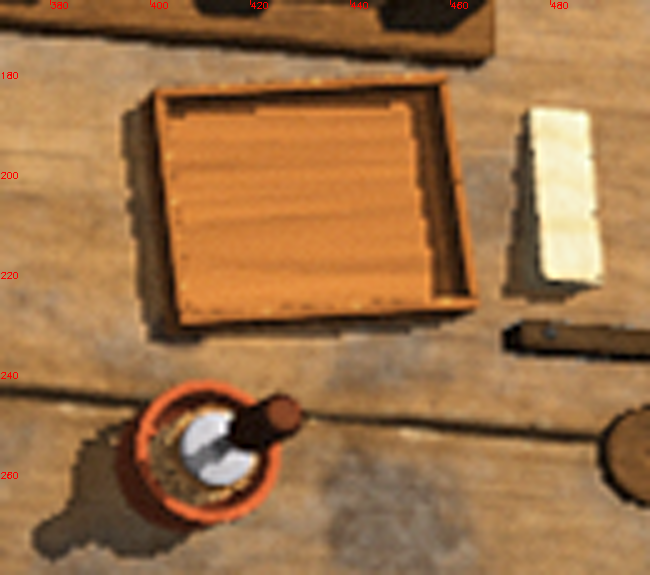

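View pics/s1.png

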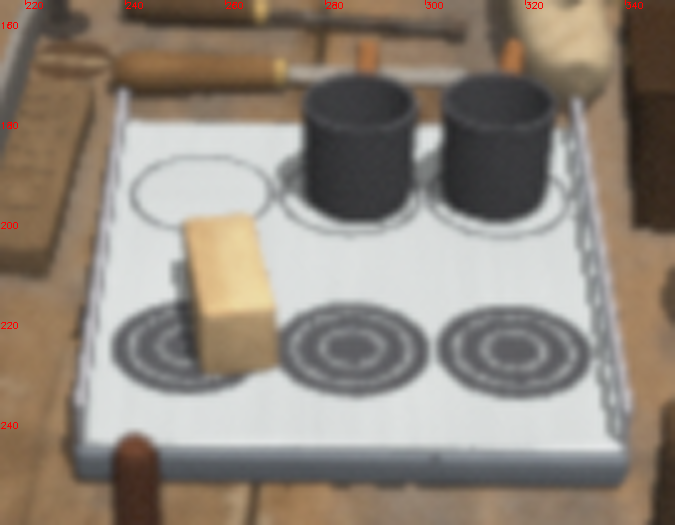

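View pics/s2.png

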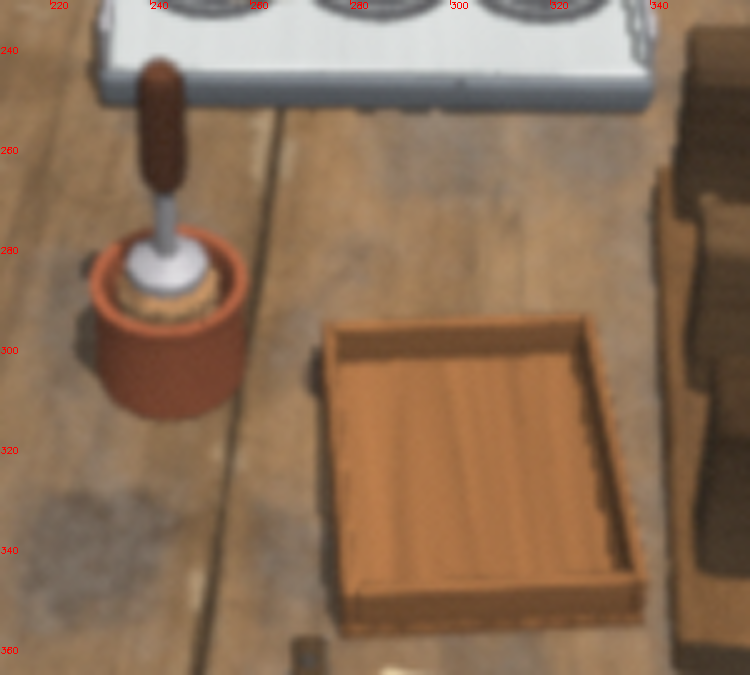

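```bash
python3 - <<'E'
from h import *
def T(x0,y0,L): return [(x0+a/5-.4,y0+b/5-.4) for a,b in L]
def show(n,P): print(n,P.round(4).tolist(), 'mean',P.mean(0).round(4))
show('discs/ring',un('top',T(190,150,[(556,515),(557,341),(557,173),(249,510)]),.03))
show('pots',un('top',T(190,150,[(247,305),(245,142)]),.10))
show('handle ends',un('top',T(190,150,[(62,291),(66,116)]),.082))
show('billet',un('top',T(190,150,[(415,436),(606,405),(618,488),(428,517)]),.076))
show('crock',un('top',T(370,165,[(206,452)]),.06))
show('brushtop',un('top',T(370,165,[(284,412)]),.183))
show('tray',un('top',T(370,165,[(155,92),(446,78),(476,303),(180,325)]),.03))
print('side')
show('discs',un('side',T(215,155,[(187,348),(353,349),(515,350)]),.03))
show('pots',un('side',T(215,155,[(360,102),(498,102)]),.10))
show('crock',un('side',T(210,230,[(168,281)]),.06))
show('brushtop',un('side',T(210,230,[(162,66)]),.186))
show('tray',un('side',T(210,230,[(324,325),(592,317),(645,575),(342,588)]),.03))
E
```

```text
discs/ring [[0.4591, -0.0215, 0.03], [0.5517, -0.0154, 0.03], [0.6439, -0.0088, 0.03], [0.449, 0.1381, 0.03]] mean [0.5259 0.0231 0.03  ]
pots [[0.5422, 0.1419, 0.1], [0.6269, 0.1515, 0.1]] mean [0.5845 0.1467 0.1   ]
handle ends [[0.5461, 0.2388, 0.082], [0.639, 0.2477, 0.082]] mean [0.5925 0.2433 0.082 ]
billet [[0.4868, 0.0533, 0.076], [0.5103, -0.0417, 0.076], [0.4685, -0.0505, 0.076], [0.4463, 0.0434, 0.076]] mean [0.478  0.0011 0.076 ]
crock [[0.4709, -0.2991, 0.06]] mean [ 0.4709 -0.2991  0.06  ]
brushtop [[0.4725, -0.3024, 0.183]] mean [ 0.4725 -0.3024  0.183 ]
tray [[0.6685, -0.2755, 0.03], [0.6888, -0.4313, 0.03], [0.5661, -0.4468, 0.03], [0.5418, -0.2918, 0.03]] mean [ 0.6163 -0.3613  0.03  ]
side
discs [[0.4567, -0.0244, 0.03], [0.5503, -0.0168, 0.03], [0.642, -0.0094, 0.03]] mean [ 0.5497 -0.0168  0.03  ]
pots [[0.5436, 0.139, 0.1], [0.6268, 0.1471, 0.1]] mean [0.5852 0.143  0.1   ]
crock [[0.4697, -0.3037, 0.06]] mean [ 0.4697 -0.3037  0.06  ]
brushtop [[0.4703, -0.3023, 0.186]] mean [ 0.4703 -0.3023  0.186 ]
tray [[0.5416, -0.2958, 0.03], [0.6677, -0.2799, 0.03], [0.688, -0.431, 0.03], [0.5612, -0.448, 0.03]] mean [ 0.6146 -0.3637  0.03  ]
```

```bash
python3 - <<'E'
from h import *
for z in (0.05,.1,.15): print('box front-top edge',z,un('top',[(137,138),(240,147)],z).round(3).tolist(),'vise left jaw front top',un('top',[(369,150),(385,150),(410,150),(455,150)],z).round(3).tolist())
im=cv2.imread('pics/top0.png'); crop('top',350,100,160,140,5,'t3',im)
s=cv2.imread('pics/side0.png'); crop('side',330,130,100,110,6,'s3',s)
go([.478,.001,.2],.235)
E
```

```text
box front-top edge 0.05 [[0.733, 0.444, 0.05], [0.729, 0.163, 0.05]] vise left jaw front top [[0.748, -0.184, 0.05], [0.751, -0.227, 0.05], [0.757, -0.294, 0.05], [0.766, -0.414, 0.05]]
box front-top edge 0.1 [[0.714, 0.426, 0.1], [0.71, 0.156, 0.1]] vise left jaw front top [[0.728, -0.176, 0.1], [0.732, -0.217, 0.1], [0.737, -0.281, 0.1], [0.746, -0.396, 0.1]]
box front-top edge 0.15 [[0.695, 0.407, 0.15], [0.692, 0.15, 0.15]] vise left jaw front top [[0.709, -0.168, 0.15], [0.712, -0.207, 0.15], [0.717, -0.269, 0.15], [0.726, -0.379, 0.15]]
dp [-0.4631 -0.4499  0.0266] rot [-8.0000e-04  1.1000e-03 -1.4591e+00] | pos [ 0.2123 -0.5874  0.2261] w 1.002 F [ 0.3 -0.9 -0.1] t 0.15 j7 -0.08
```

View pics/t3.png

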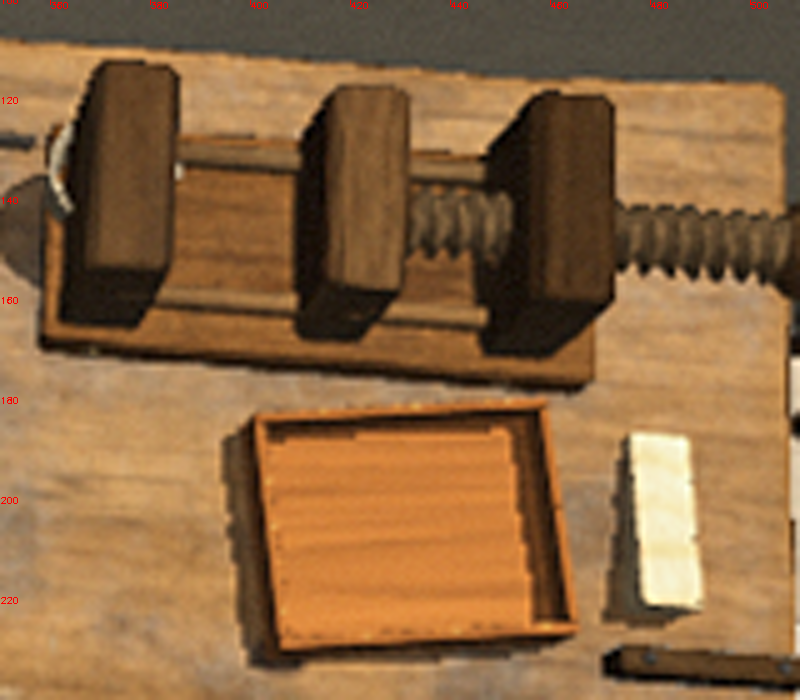

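View pics/s3.png

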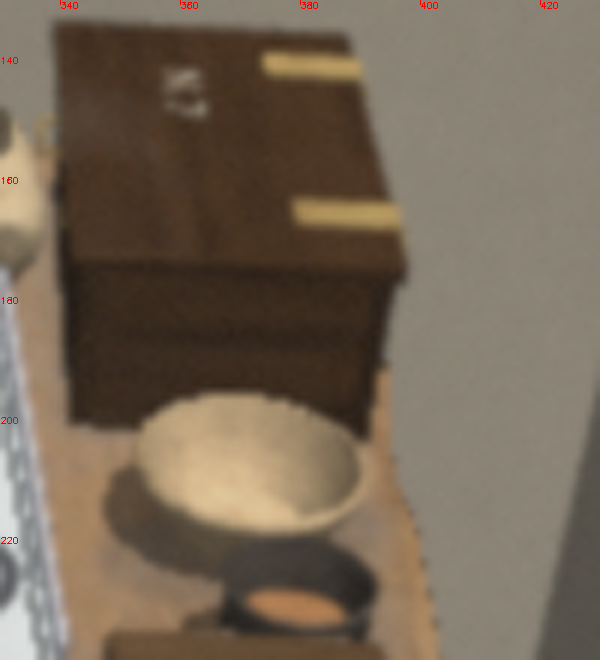

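```bash
python3 - <<'E'
from h import *
def tri(a,b):
    def P(n):
        K,Rm,t=cam(n); return K@np.column_stack([Rm,t])
    X=cv2.triangulatePoints(P('top'),P('side'),np.array(a,float).reshape(2,1),np.array(b,float).reshape(2,1)); X=X[:3,0]/X[3,0]
    print(X.round(3), pr('top',X).round(1), pr('side',X).round(1))
tri((240,147.5),(341,173.5))   # box near right top corner
# vise jaw nearest camera(side): right jaw top front corner
tri((457.5,164),(352,307))     # right jaw, t3 (540,320)
tri((366.5,153.3),(345,237))
E
```

```text
[0.707 0.156 0.105] [[240.  147.4]] [[341.  173.5]]
[ 0.707 -0.399  0.11 ] [[457.4 163. ]] [[350.9 307.3]]
[ 0.709 -0.168  0.115] [[366.6 155. ]] [[346.6 236.5]]
```

```bash
python3 -m pendant '[{"dp":[-0.463,-0.45,0.0],"rotation":[0,0,-1.459],"fingers":-1},{"dp":[-0.463,-0.45,0.0],"rotation":[0,0,-1.459],"fingers":-1},{"dp":[-0.463,-0.45,0.0],"rotation":[0,0,-1.459],"fingers":-1},{"dp":[-0.463,-0.45,0.0],"rotation":[0,0,-1.459],"fingers":-1},{"dp":[-0.463,-0.45,0.0],"rotation":[0,0,-1.459],"fingers":-1},{"dp":[-0.463,-0.45,0.0],"rotation":[0,0,-1.459],"fingers":-1},{"dp":[-0.463,-0.45,0.0],"rotation":[0,0,-1.459],"fingers":-1},{"dp":[-0.463,-0.45,0.0],"rotation":[0,0,-1.459],"fingers":-1},{"dp":[-0.463,-0.45,0.0],"rotation":[0,0,-1.459],"fingers":-1},{"dp":[-0.463,-0.45,0.0],"rotation":[0,0,-1.459],"fingers":-1},{"dp":[-0.463,-0.45,0.0],"rotation":[0,0,-1.459],"fingers":-1},{"dp":[-0.463,-0.45,0.0],"rotation":[0,0,-1.459],"fingers":-1},{"dp":[-0.463,-0.45,0.0],"rotation":[0,0,-1.459],"fingers":-1},{"dp":[-0.463,-0.45,0.0],"rotation":[0,0,-1.459],"fingers":-1}]' 40
python3 - <<'E'
from h import *
im=arm.get_image('wrist'); cv2.imwrite('pics/w1.png',im)
go([.478,.001,.036],.235)
print(pr('wrist',[[.478,.001,.076],[.551,-.016,.03],[.459,-.022,.03],[.543,.141,.1]]).round(1))
E
```

```text
clock: 1.9
position: [0.4777, -0.0006, 0.2266]
ee_rot: [-3.12, -0.365, 0.001]
force: [0.0, -0.0, -0.1]
width: 0.999
dp [ 0.0006 -0.0012  0.1906] rot [-0.0006  0.0006 -0.0022] | pos [ 4.778e-01 -4.000e-04  2.266e-01] w 0.999 F [-0.9 -1.  -0.8] t 1.95 j7 -0.05
[[277.4 195.3]
 [335.7 214.8]
 [256.2 201.8]
 [384.6  70.1]]
```

View pics/w1.png

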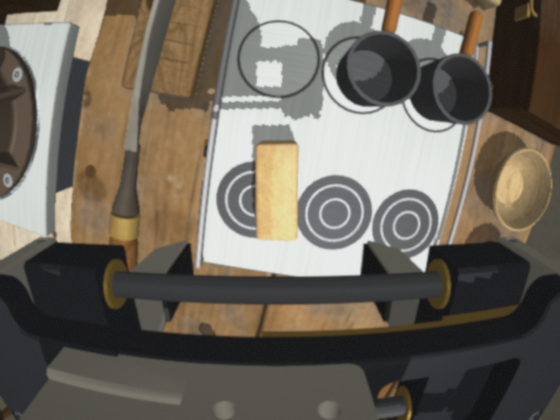

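The block at (277,191) is centred between the jaws and aligned with them. I'll descend and grip.

```bash
python3 -m pendant '[{"dp":[0,-0.001,0.06],"rotation":[0,0,0],"fingers":-1},{"dp":[0,-0.001,0.12],"rotation":[0,0,0],"fingers":-1},{"dp":[0,-0.001,0.16],"rotation":[0,0,0],"fingers":-1},{"dp":[0,-0.001,0.19],"rotation":[0,0,0],"fingers":-1},{"dp":[0,-0.001,0.19],"rotation":[0,0,0],"fingers":-1},{"dp":[0,-0.001,0.19],"rotation":[0,0,0],"fingers":1},{"dp":[0,-0.001,0.19],"rotation":[0,0,0],"fingers":1},{"dp":[0,-0.001,0.19],"rotation":[0,0,0],"fingers":1},{"dp":[0,-0.001,0.19],"rotation":[0,0,0],"fingers":1},{"dp":[0,-0.001,0.19],"rotation":[0,0,0],"fingers":1},{"dp":[0,-0.001,0.19],"rotation":[0,0,0],"fingers":1},{"dp":[0,-0.001,0.19],"rotation":[0,0,0],"fingers":1}]' 40
python3 - <<'E'
from h import *
go([.4775,0,.25],.235)
go([.6155,-.3625,.25],.127+np.pi/2)
go([.6155,-.3625,.25],.127-np.pi/2)
E
```

```text
clock: 3.45
position: [0.4775, 0.0007, 0.0367]
ee_rot: [-3.12, -0.365, 0.001]
force: [-1.9, 0.5, 2.5]
width: 0.465
dp [-0.0003  0.0005 -0.2133] rot [-0.0006  0.0005 -0.0022] | pos [0.4775 0.0007 0.0367] w 0.465 F [-1.9  0.5  2.5] t 3.45 j7 -0.27
dp [ 0.0504  0.3851 -0.2135] rot [-8.000e-04 -1.000e-04 -1.465e+00] | pos [0.4775 0.0007 0.0367] w 0.465 F [-1.9  0.5  2.5] t 3.45 j7 -0.27
dp [ 0.0504  0.3851 -0.2135] rot [-8.000e-04 -1.000e-04 -1.465e+00] | pos [0.4775 0.0007 0.0367] w 0.465 F [-1.9  0.5  2.5] t 3.45 j7 -0.27
```

```bash
python3 -m pendant '[{"dp":[0,0,-0.06],"rotation":[0,0,0],"fingers":1},{"dp":[0,0,-0.12],"rotation":[0,0,0],"fingers":1},{"dp":[0,0,-0.18],"rotation":[0,0,0],"fingers":1},{"dp":[0.05,0.385,-0.18],"rotation":[0,0,-1.465],"fingers":1},{"dp":[0.05,0.385,-0.18],"rotation":[0,0,-1.465],"fingers":1},{"dp":[0.05,0.385,-0.18],"rotation":[0,0,-1.465],"fingers":1},{"dp":[0.05,0.385,-0.18],"rotation":[0,0,-1.465],"fingers":1},{"dp":[0.05,0.385,-0.18],"rotation":[0,0,-1.465],"fingers":1},{"dp":[0.05,0.385,-0.18],"rotation":[0,0,-1.465],"fingers":1},{"dp":[0.05,0.385,-0.18],"rotation":[0,0,-1.465],"fingers":1},{"dp":[0.05,0.385,-0.18],"rotation":[0,0,-1.465],"fingers":1},{"dp":[0.05,0.385,-0.18],"rotation":[0,0,-1.465],"fingers":1},{"dp":[0.05,0.385,-0.18],"rotation":[0,0,-1.465],"fingers":1}]'
python3 - <<'E'
from h import *
im=arm.get_image('wrist'); cv2.imwrite('pics/w2.png',im)
go([.6155,-.3625,.0145],.127+np.pi/2)
c=np.array([.6155,-.3625]);a=.127;X=np.array([np.cos(a),np.sin(a)]);Y=np.array([-X[1],X[0]])
print(pr('wrist',[[*(c+sx*.065*X+sy*.08*Y),.03] for sx,sy in((1,1),(1,-1),(-1,-1),(-1,1))]).round(1))
o,p,r=tool()
b=.127+np.pi/2; X=np.array([np.cos(b),np.sin(b)]);Y=np.array([-X[1],X[0]])
for h in(-.0067,.0393):print(pr('wrist',[[*(p[:2]+sx*.028*X+sy*.052*Y),p[2]+h] for sx,sy in((1,1),(1,-1),(-1,-1),(-1,1))]).round(1).tolist())
E
```

```text
clock: 5.08
position: [0.6149, -0.3621, 0.2161]
ee_rot: [-2.079, -2.354, 0.0]
force: [-0.4, -0.1, -2.2]
width: 0.464
dp [-0.0006  0.0006  0.2019] rot [-0.0009 -0.0006 -0.0023] | pos [ 0.615  -0.362   0.2164] w 0.464 F [-0.5  0.  -2.3] t 5.12 j7 1.82
[[344.9 244.6]
 [206.4 244.9]
 [200.3 130.5]
 [350.3 130. ]]
[[329.7, 161.1], [320.8, 330.7], [230.8, 330.9], [220.5, 161.4]]
[[349.2, 175.9], [330.9, 382.6], [220.4, 382.7], [200.2, 176.4]]
```

View pics/w2.png

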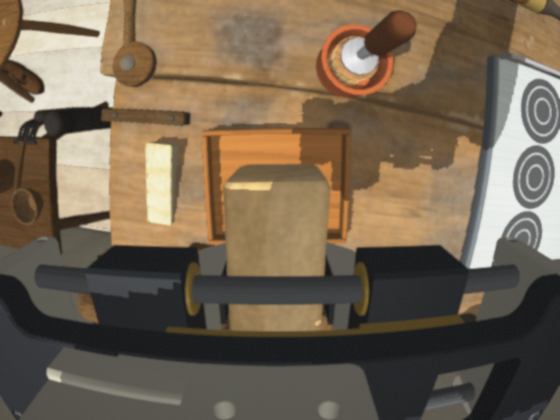

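```bash
python3 -m pendant '[{"dp":[0,-0.0015,0.06],"rotation":[0,0,0],"fingers":1},{"dp":[0,-0.0015,0.12],"rotation":[0,0,0],"fingers":1},{"dp":[0,-0.0015,0.17],"rotation":[0,0,0],"fingers":1},{"dp":[0,-0.0015,0.19],"rotation":[0,0,0],"fingers":1},{"dp":[0,-0.0015,0.198],"rotation":[0,0,0],"fingers":1},{"dp":[0,-0.0015,0.202],"rotation":[0,0,0],"fingers":1},{"dp":[0,-0.0015,0.202],"rotation":[0,0,0],"fingers":1}]'
```

```text
clock: 6.0
position: [0.6143, -0.3625, 0.016]
ee_rot: [2.078, 2.354, 0.0]
force: [-0.2, -0.0, -0.6]
width: 0.465
```

```bash
python3 -m pendant '[{"dp":[0,0,0.001],"rotation":[0,0,0],"fingers":1},{"dp":[0,0,0.001],"rotation":[0,0,0],"fingers":1},{"dp":[0,0,0.001],"rotation":[0,0,0],"fingers":0.1},{"dp":[0,0,0.001],"rotation":[0,0,0],"fingers":-0.4},{"dp":[0,0,0.001],"rotation":[0,0,0],"fingers":-0.4},{"dp":[0,0,0.001],"rotation":[0,0,0],"fingers":-0.4},{"dp":[0,0,-0.06],"rotation":[0,0,0],"fingers":-0.4},{"dp":[0,0,-0.12],"rotation":[0,0,0],"fingers":-0.4},{"dp":[0,0,-0.18],"rotation":[0,0,0],"fingers":-0.4},{"dp":[0,0,-0.23],"rotation":[0,0,0],"fingers":-0.4},{"dp":[0,0,-0.23],"rotation":[0,0,0],"fingers":-0.4}]'
python3 - <<'E'
from h import *
im=arm.get_image('wrist'); cv2.imwrite('pics/w3.png',im)
s=arm.get_image('side'); crop('side',210,230,150,135,5,'s4',s)
go([.4712,-.3015,.25],0); print(pr('wrist',[[.4712,-.3015,.06],[.4712,-.3015,.186]]))
E
```

```text
clock: 7.38
position: [0.6163, -0.3624, 0.2515]
ee_rot: [2.073, 2.348, 0.005]
force: [-0.4, -0.6, -1.9]
width: 0.695
dp [ 0.0781 -0.1342 -0.004 ] rot [ 1.0000e-04  2.3000e-03 -1.4464e+00] | pos [ 0.6141 -0.3624  0.2463] w 0.699 F [-0.2  0.4 -0.7] t 7.47 j7 1.83
[[350.12363728  65.5515279 ]
 [389.12580301  37.70694285]]
```

View pics/w3.png

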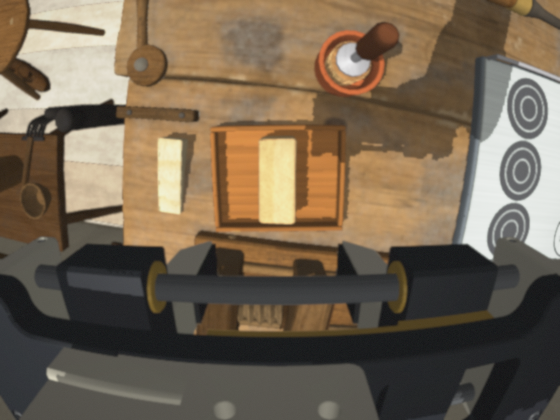

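View pics/s4.png

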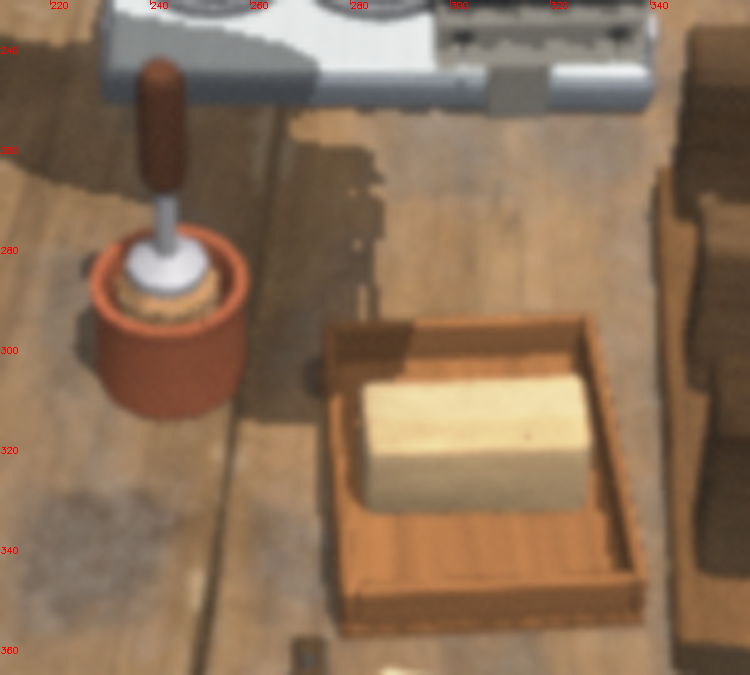

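Block is flat in the tray. Next, the brush.

```bash
python3 -m pendant '[{"dp":[0.078,-0.134,-0.004],"rotation":[0,0,-1.4],"fingers":-0.4},{"dp":[0.078,-0.134,-0.004],"rotation":[0,0,-1.4],"fingers":-0.4},{"dp":[0.078,-0.134,-0.004],"rotation":[0,0,-1.4],"fingers":-0.4},{"dp":[0.078,-0.134,-0.004],"rotation":[0,0,-1.4],"fingers":-0.4},{"dp":[0.078,-0.134,-0.004],"rotation":[0,0,-1.4],"fingers":-0.4},{"dp":[0.078,-0.134,-0.004],"rotation":[0,0,-1.4],"fingers":-0.4},{"dp":[0.078,-0.134,-0.004],"rotation":[0,0,-1.4],"fingers":-0.4},{"dp":[0.078,-0.134,-0.004],"rotation":[0,0,-1.4],"fingers":-0.4},{"dp":[0.078,-0.134,-0.004],"rotation":[0,0,-1.4],"fingers":-0.4},{"dp":[0.078,-0.134,-0.004],"rotation":[0,0,-1.4],"fingers":-0.4},{"dp":[0.078,-0.134,-0.004],"rotation":[0,0,-1.4],"fingers":-0.4}]'
python3 - <<'E'
from h import *
im=arm.get_image('wrist'); cv2.imwrite('pics/w4.png',im)
go([.4712,-.3015,.133],0.05); print(pr('wrist',[[.4712,-.3015,.06],[.4712,-.3015,.186]]))
E
```

```text
clock: 8.85
position: [0.4965, -0.2608, 0.2094]
ee_rot: [-0.194, -3.123, 0.104]
force: [-0.2, 0.7, -0.3]
width: 0.703
dp [ 0.0195 -0.0383  0.0792] rot [-0.0662 -0.0125 -0.1741] | pos [ 0.4964 -0.2608  0.2093] w 0.702 F [ 0.1 -1.  -0.5] t 8.9 j7 2.74
[[296.00427451 161.03345437]
 [310.56330742 172.97449474]]
```

View pics/w4.png

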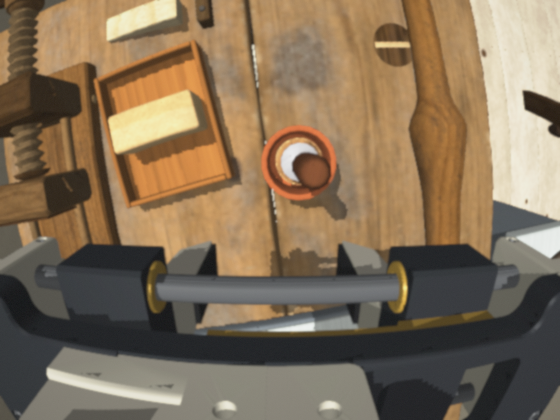

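Joint 7 reached its limit of 2.74 because I turned the wrong way. Nothing was touched. I'll back up and turn the other way.

```bash
python3 - <<'E'
from h import *
o,p,r=tool()
yaw0=np.arctan2(*r.as_matrix()[1::-1,0]); print(yaw0)
def rel(yy,t):
    x=np.array([np.cos(yy),np.sin(yy),0]);z=np.array([0,0,-1.]);y=np.cross(z,x)
    rt=R.from_matrix(np.column_stack([x,y,z])); print((r.inv()*rt).as_rotvec().round(3), r.inv().apply(np.array(t)-p).round(4))
rel(yaw0-1.2,[.4712,-.3015,.25]);rel(yaw0-2.4,[.4712,-.3015,.25])
rel(yaw0-2.9,[.4712,-.3015,.25])
rel(.05-np.pi+2*np.pi,[.4712,-.3015,.25])
E
```

```text
3.0172038063016173
[-0.063  0.034  1.2  ] [ 0.0203 -0.0461 -0.0376]
[-0.039  0.077  2.399] [ 0.0203 -0.0461 -0.0376]
[-0.022  0.096  2.899] [ 0.0203 -0.0461 -0.0376]
[-0.066 -0.013 -0.174] [ 0.0203 -0.0461 -0.0376]
```

```bash
python3 -m pendant '[{"dp":[0,0,-0.05],"rotation":[-0.063,0.034,1.2],"fingers":-0.4},{"dp":[0,0,-0.05],"rotation":[-0.063,0.034,1.2],"fingers":-0.4},{"dp":[0.02,-0.046,-0.05],"rotation":[-0.063,0.034,1.2],"fingers":-0.4},{"dp":[0.02,-0.046,-0.05],"rotation":[-0.063,0.034,1.2],"fingers":-0.4},{"dp":[0.02,-0.046,-0.05],"rotation":[-0.063,0.034,1.2],"fingers":-0.4},{"dp":[0.02,-0.046,-0.05],"rotation":[-0.063,0.034,1.2],"fingers":-0.4},{"dp":[0.02,-0.046,-0.05],"rotation":[-0.063,0.034,1.2],"fingers":-0.4},{"dp":[0.02,-0.046,-0.04],"rotation":[-0.039,0.077,2.4],"fingers":-0.4},{"dp":[0.02,-0.046,-0.04],"rotation":[-0.039,0.077,2.4],"fingers":-0.4},{"dp":[0.02,-0.046,-0.04],"rotation":[-0.039,0.077,2.4],"fingers":-0.4},{"dp":[0.02,-0.046,-0.04],"rotation":[-0.039,0.077,2.4],"fingers":-0.4},{"dp":[0.02,-0.046,-0.04],"rotation":[-0.039,0.077,2.4],"fingers":-0.4},{"dp":[0.02,-0.046,-0.04],"rotation":[-0.022,0.096,2.9],"fingers":-0.4},{"dp":[0.02,-0.046,-0.04],"rotation":[-0.022,0.096,2.9],"fingers":-0.4},{"dp":[0.02,-0.046,-0.04],"rotation":[-0.022,0.096,2.9],"fingers":-0.4},{"dp":[0.02,-0.046,-0.04],"rotation":[-0.022,0.096,2.9],"fingers":-0.4},{"dp":[0.02,-0.046,-0.04],"rotation":[-0.022,0.096,2.9],"fingers":-0.4},{"dp":[0.02,-0.046,-0.04],"rotation":[-0.022,0.096,2.9],"fingers":-0.4}]'
python3 - <<'E'
from h import *
im=arm.get_image('wrist'); cv2.imwrite('pics/w5.png',im)
go([.4712,-.3015,.133],0.1); print(pr('wrist',[[.4712,-.3015,.06],[.4712,-.3015,.186]]))
E
```

```text
clock: 11.15
position: [0.4715, -0.3014, 0.2527]
ee_rot: [3.136, 0.187, 0.001]
force: [1.2, -0.3, -0.4]
width: 0.699
dp [-0.0004  0.      0.1196] rot [ 0.0002 -0.0007  0.019 ] | pos [ 0.4715 -0.3014  0.2526] w 0.703 F [0.2 0.4 0.1] t 11.2 j7 0.37
[[276.44159387 187.85074873]
 [276.36850497 223.11701464]]
```

View pics/w5.png

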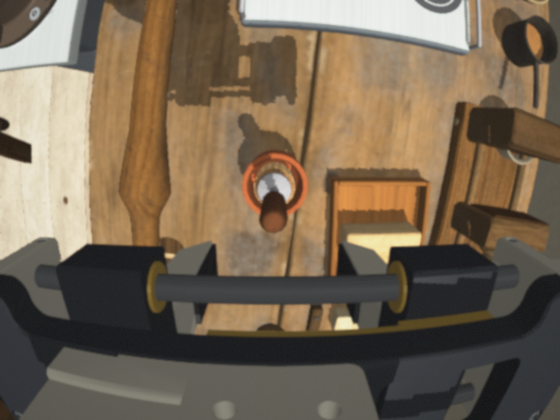

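Brush top is at (274,221), within about 1 mm of where I predicted. I'll descend and grip.

```bash
python3 -m pendant '[{"dp":[-0.001,-0.001,0.05],"rotation":[0,0,0],"fingers":-0.4},{"dp":[-0.001,-0.001,0.09],"rotation":[0,0,0],"fingers":-0.4},{"dp":[-0.001,-0.001,0.11],"rotation":[0,0,0],"fingers":-0.4},{"dp":[-0.001,-0.001,0.119],"rotation":[0,0,0],"fingers":-0.4},{"dp":[-0.001,-0.001,0.119],"rotation":[0,0,0],"fingers":-0.4},{"dp":[-0.001,-0.001,0.119],"rotation":[0,0,0],"fingers":1},{"dp":[-0.001,-0.001,0.119],"rotation":[0,0,0],"fingers":1},{"dp":[-0.001,-0.001,0.119],"rotation":[0,0,0],"fingers":1},{"dp":[-0.001,-0.001,0.119],"rotation":[0,0,0],"fingers":1},{"dp":[-0.001,-0.001,0.119],"rotation":[0,0,0],"fingers":1},{"dp":[-0.001,-0.001,0.119],"rotation":[0,0,0],"fingers":1},{"dp":[-0.001,-0.001,0.119],"rotation":[0,0,0],"fingers":1},{"dp":[-0.001,-0.001,0.119],"rotation":[0,0,0],"fingers":1}]' 45
python3 - <<'E'
from h import *
t=arm.get_image('top'); crop('top',190,150,160,140,5,'t4',t)
s=arm.get_image('side'); crop('side',210,150,150,135,5,'s5',s)
go([.4712,-.3015,.133],0.1)
E
```

```text
clock: 12.82
position: [0.4705, -0.3005, 0.1336]
ee_rot: [3.136, 0.187, 0.001]
force: [-0.2, 0.1, -0.1]
width: 0.229
dp [0.0006 0.001  0.0006] rot [ 0.0002 -0.0006  0.0189] | pos [ 0.4705 -0.3006  0.1336] w 0.234 F [-0.3 -0.1 -0. ] t 12.93 j7 0.28
```

View pics/t4.png

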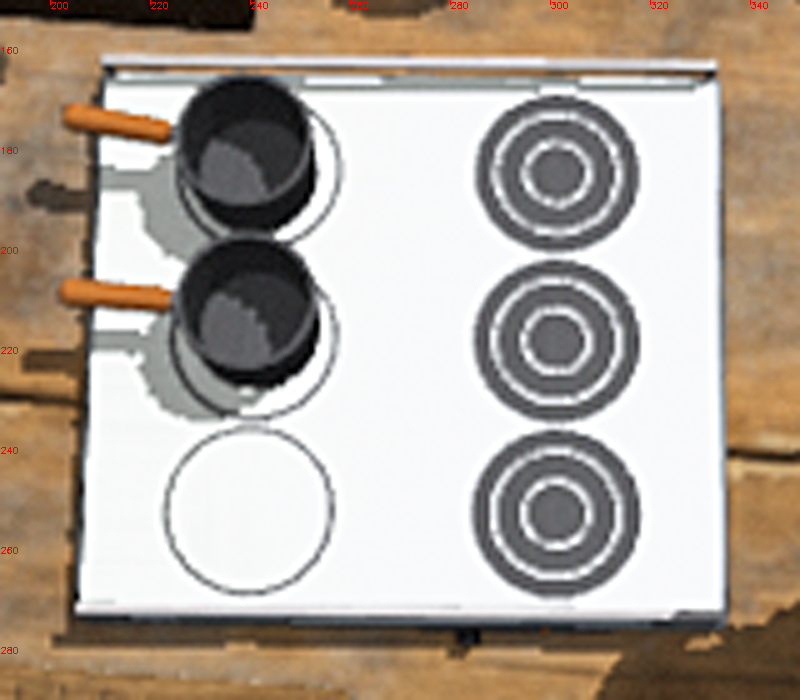

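View pics/s5.png

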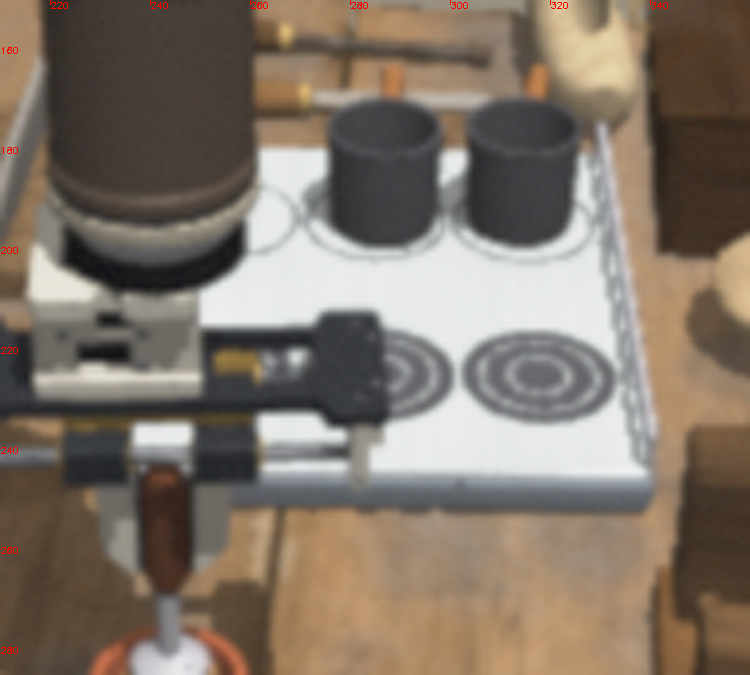

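```bash
python3 - <<'E'
from h import *
go([.543,.1405,.285],0.081)
E
```

```text
dp [ 0.1244 -0.4293 -0.1514] rot [ 0.0002 -0.0006  0.0379] | pos [ 0.4705 -0.3006  0.1336] w 0.234 F [-0.3 -0.1 -0. ] t 12.93 j7 0.28
```

```bash
python3 -m pendant '[{"dp":[0,0,-0.05],"rotation":[0,0,0],"fingers":1},{"dp":[0,0,-0.1],"rotation":[0,0,0],"fingers":1},{"dp":[0,0,-0.151],"rotation":[0,0,0],"fingers":1},{"dp":[0.124,-0.429,-0.151],"rotation":[0,0,0],"fingers":1},{"dp":[0.124,-0.429,-0.151],"rotation":[0,0,0],"fingers":1},{"dp":[0.124,-0.429,-0.151],"rotation":[0,0,0],"fingers":1},{"dp":[0.124,-0.429,-0.151],"rotation":[0,0,0],"fingers":1},{"dp":[0.124,-0.429,-0.151],"rotation":[0,0,0],"fingers":1},{"dp":[0.124,-0.429,-0.151],"rotation":[0,0,0],"fingers":1},{"dp":[0.124,-0.429,-0.151],"rotation":[0,0,0],"fingers":1},{"dp":[0.124,-0.429,-0.151],"rotation":[0,0,0],"fingers":1},{"dp":[0.124,-0.429,-0.151],"rotation":[0,0,0],"fingers":1},{"dp":[0.124,-0.429,-0.151],"rotation":[0,0,0],"fingers":1},{"dp":[0.124,-0.429,-0.151],"rotation":[0,0,0],"fingers":1}]'
cat > ov.py <<'E'
from h import *
def pot_overlay(im,n,c,s):
    th=np.linspace(0,2*np.pi,40)
    for r,z,col in((.036,.1,(0,255,0)),(.032,.03,(255,0,0))):
        q=pr(n,[[c[0]+r*np.cos(a),c[1]+r*np.sin(a),z] for a in th])
        cv2.polylines(im,[np.int32(q*s)],True,col,1)
def view(n,pots,x0,y0,w,h,s,name):
    im=cv2.resize(arm.get_image(n),None,fx=s,fy=s,interpolation=cv2.INTER_CUBIC)
    for c in pots: pot_overlay(im,n,c,s)
    cv2.imwrite('pics/'+name+'.png',im[y0*s:(y0+h)*s,x0*s:(x0+w)*s])
E
python3 - <<'E'
from ov import *
view('wrist',[(.543,.1405),(.627,.149)],150,60,260,200,3,'w6')
view('side',[(.543,.1405),(.627,.149)],215,60,150,140,5,'s6')
go([.543,.1405,.17],0.119)
E
```

```text
clock: 14.68
position: [0.5428, 0.1383, 0.2846]
ee_rot: [3.135, 0.182, 0.001]
force: [0.2, 0.3, -0.8]
width: 0.231
dp [ 0.0004 -0.0017  0.1146] rot [ 0.0007 -0.0007 -0.0019] | pos [0.5427 0.1389 0.2846] w 0.23 F [ 0.5  0.  -1.1] t 14.78 j7 -0.5
```

View pics/w6.png

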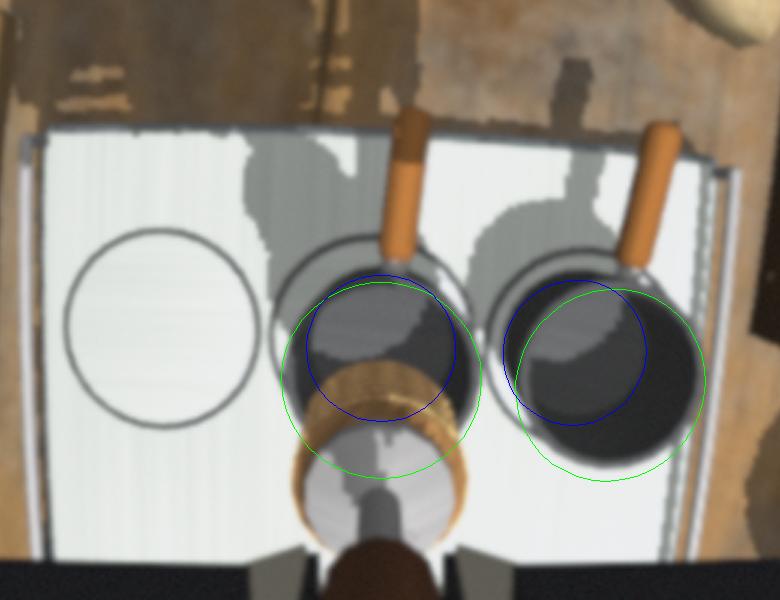

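View pics/s6.png

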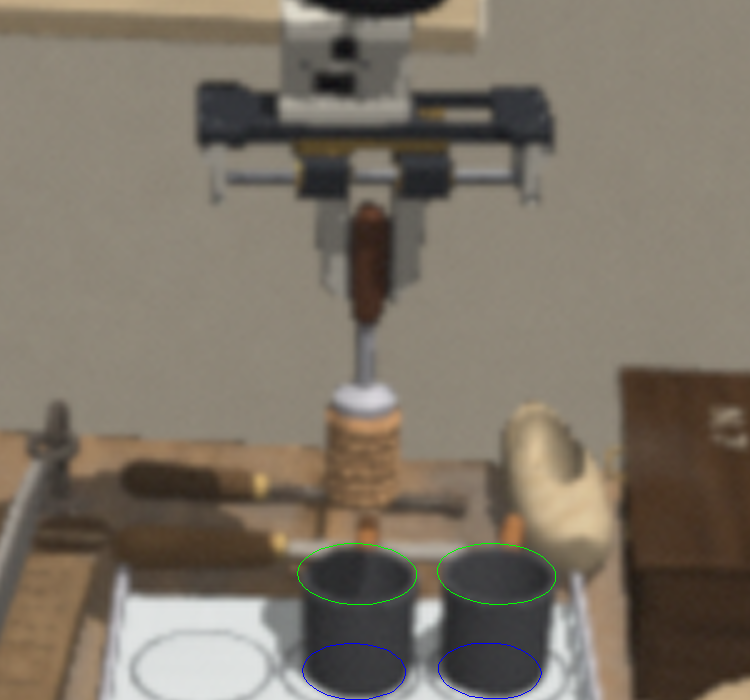

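```bash
python3 - <<'E'
from h import *
f=lambda x,y:(150+x/3-.33,60+y/3-.33)
print(un('wrist',[f(162,328)],.03).round(4),'ring1: top .449,.1381')
print(un('wrist',[f(382,366),f(609,367)],.1).round(4))
print(un('wrist',[f(411,110),f(664,125)],.082).round(4))
print(un('side',[(215+357/5,60+575/5),(215+496/5,60+576/5)],.1).round(4))
K,Rm,t=cam('wrist');print(-Rm.T@t)
E
```

```text
[[0.447  0.1402 0.03  ]] ring1: top .449,.1381
[[0.5421 0.1471 0.1   ]
 [0.624  0.1569 0.1   ]]
[[0.5418 0.2398 0.082 ]
 [0.6362 0.2487 0.082 ]]
[[0.543  0.1389 0.1   ]
 [0.6268 0.1459 0.1   ]]
[0.53408845 0.21088653 0.44250926]
```

```bash
python3 -m pendant '[{"dp":[0.0005,-0.003,0],"rotation":[0,0,0],"fingers":1},{"dp":[0.0005,-0.003,0.03],"rotation":[0,0,0],"fingers":1},{"dp":[0.0005,-0.003,0.05],"rotation":[0,0,0],"fingers":1},{"dp":[0.0005,-0.003,0.07],"rotation":[0,0,0],"fingers":1},{"dp":[0.0005,-0.003,0.085],"rotation":[0,0,0],"fingers":1},{"dp":[0.0005,-0.003,0.1],"rotation":[0,0,0],"fingers":1},{"dp":[0.0005,-0.003,0.11],"rotation":[0,0,0],"fingers":1},{"dp":[0.0005,-0.003,0.115],"rotation":[0,0,0],"fingers":1},{"dp":[0.0005,-0.003,0.115],"rotation":[0,0,0],"fingers":1}]'
python3 - <<'E'
from ov import *
view('side',[(.543,.142),(.627,.151)],215,100,150,100,5,'s7')
view('wrist',[(.543,.142),(.627,.151)],150,60,260,200,3,'w7')
go([.543,.1405,.1625],0.119)
E
```

```text
clock: 15.9
position: [0.543, 0.1418, 0.1696]
ee_rot: [3.136, 0.184, 0.001]
force: [0.6, 0.2, -1.0]
width: 0.23
dp [-0.0004  0.0015  0.0076] rot [ 0.0005 -0.0014 -0.002 ] | pos [0.5433 0.142  0.1701] w 0.235 F [ 0.8 -0.1 -0.4] t 16.0 j7 -0.59
```

View pics/s7.png

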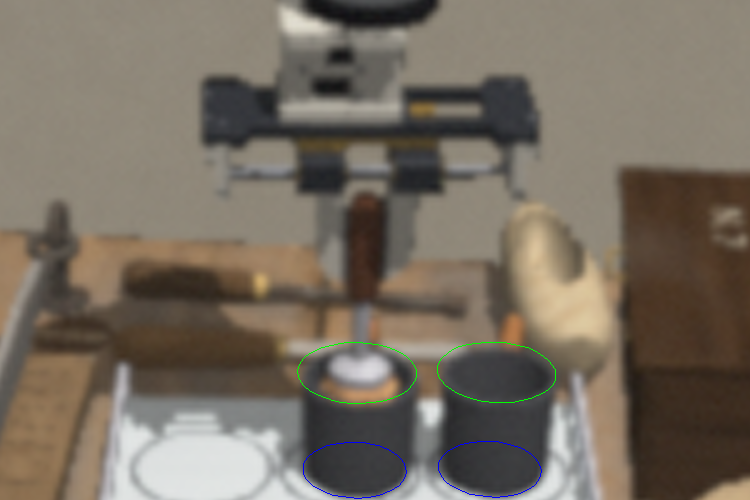

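View pics/w7.png

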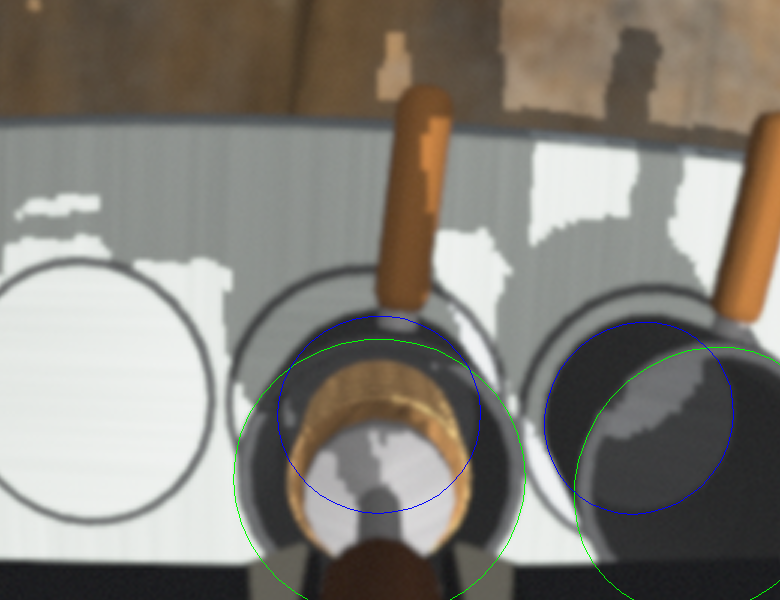

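```bash
python3 -m pendant '[{"dp":[0,0,0.004],"rotation":[0,0,0],"fingers":1},{"dp":[0,0,0.0075],"rotation":[0,0,0],"fingers":1},{"dp":[0,0,0.0075],"rotation":[0,0,0],"fingers":1},{"dp":[0,0,0.0075],"rotation":[0,0,0],"fingers":1}]'
```

```text
clock: 16.5
position: [0.5434, 0.1421, 0.1626]
ee_rot: [3.136, 0.184, 0.003]
force: [0.1, -0.2, 0.2]
width: 0.233
```

```bash
python3 -m pendant '[{"dp":[0,0,0.002],"rotation":[0,0,0],"fingers":1},{"dp":[0,0,0.002],"rotation":[0,0,0],"fingers":1},{"dp":[0,0,0.002],"rotation":[0,0,0],"fingers":1}]'
```

```text
clock: 16.88
position: [0.5439, 0.1425, 0.1625]
ee_rot: [3.136, 0.184, 0.006]
force: [-4.2, -1.0, 19.0]
width: 0.23
```

```bash
python3 -m pendant '[{"dp":[0,0,-0.02],"rotation":[0,0,0],"fingers":1},{"dp":[0,0,-0.04],"rotation":[0,0,0],"fingers":1},{"dp":[0,0,-0.052],"rotation":[0,0,0],"fingers":1},{"dp":[0,0,-0.058],"rotation":[0,0,0],"fingers":1},{"dp":[0,0,-0.058],"rotation":[0,0,0],"fingers":1},{"dp":[0,0,-0.058],"rotation":[0,0,0],"fingers":1}]'
```

```text
clock: 17.62
position: [0.5433, 0.1423, 0.2198]
ee_rot: [3.135, 0.184, 0.004]
force: [0.5, 0.7, -1.9]
width: 0.232
```

```bash
python3 -m pendant '[{"dp":[0,0,-0.002],"rotation":[0,0,0],"fingers":1},{"dp":[0,0,-0.002],"rotation":[0,0,0],"fingers":1},{"dp":[0,0,0.02],"rotation":[0,0,0],"fingers":1},{"dp":[0,0,0.04],"rotation":[0,0,0],"fingers":1},{"dp":[0,0,0.053],"rotation":[0,0,0],"fingers":1},{"dp":[0,0,0.0585],"rotation":[0,0,0],"fingers":1},{"dp":[0,0,0.0595],"rotation":[0,0,0],"fingers":1},{"dp":[0,0,0.0595],"rotation":[0,0,0],"fingers":1},{"dp":[0,0,0.0595],"rotation":[0,0,0],"fingers":1}]'
python3 - <<'E'
from h import *
t=arm.get_image('top'); crop('top',190,150,160,140,5,'t8',t)
go([.6265,.151,.285],0.119)
E
```

```text
clock: 18.75
position: [0.5437, 0.1427, 0.1625]
ee_rot: [3.135, 0.184, 0.006]
force: [-6.7, -2.7, 18.6]
width: 0.23
dp [ 0.0837  0.0016 -0.1221] rot [ 0.0015 -0.004  -0.0019] | pos [0.5436 0.1427 0.1626] w 0.228 F [-5.7 -2.8 18.7] t 18.8 j7 -0.6
```

View pics/t8.png

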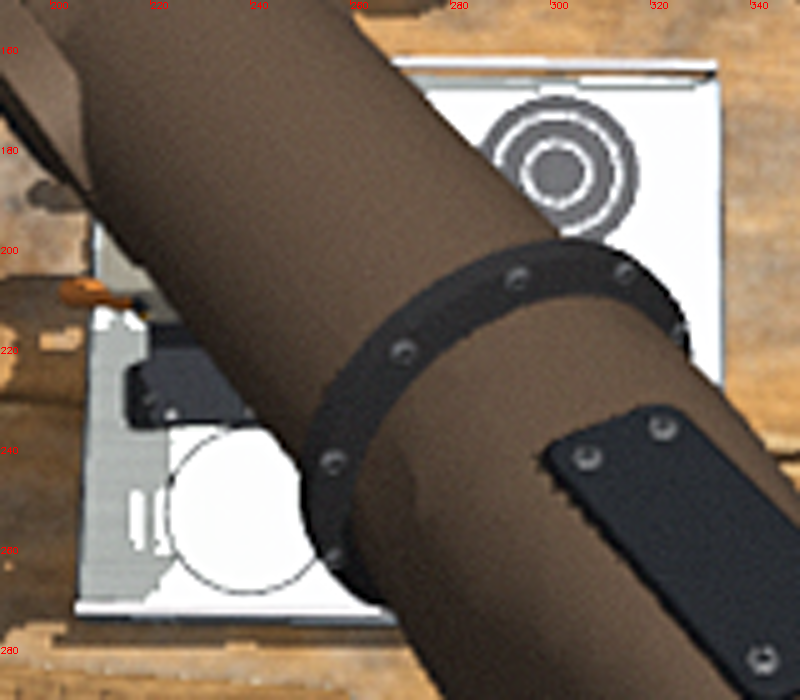

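```bash
python3 -m pendant '[{"dp":[0,0,-0.03],"rotation":[0,0,0],"fingers":1},{"dp":[0,0,-0.08],"rotation":[0,0,0],"fingers":1},{"dp":[0,0,-0.122],"rotation":[0,0,0],"fingers":1},{"dp":[0,0,-0.122],"rotation":[0,0,0],"fingers":1},{"dp":[0.05,0.0015,-0.122],"rotation":[0,-0.003,0],"fingers":1},{"dp":[0.084,0.0015,-0.122],"rotation":[0,-0.003,0],"fingers":1},{"dp":[0.084,0.0015,-0.122],"rotation":[0,-0.003,0],"fingers":1},{"dp":[0.084,0.0015,-0.122],"rotation":[0,-0.003,0],"fingers":1}]'
python3 - <<'E'
from ov import *
view('side',[(.543,.142),(.6265,.151)],215,60,150,140,5,'s9')
view('wrist',[(.543,.142),(.6265,.151)],150,60,260,200,3,'w9')
go([.6265,.151,.17],0.119)
E
```

```text
clock: 19.8
position: [0.626, 0.1514, 0.284]
ee_rot: [3.135, 0.185, -0.001]
force: [-0.3, 0.3, -0.7]
width: 0.231
dp [5.000e-04 1.000e-04 1.148e-01] rot [ 0.0018 -0.0004 -0.0011] | pos [0.6259 0.1513 0.2848] w 0.23 F [-0.4 -1.  -0.9] t 19.9 j7 -0.49
```

View pics/s9.png

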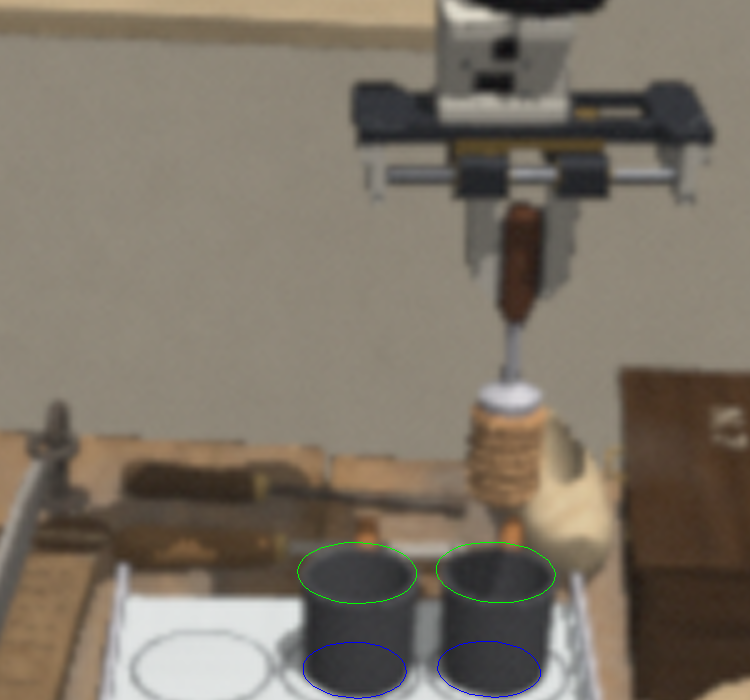

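View pics/w9.png

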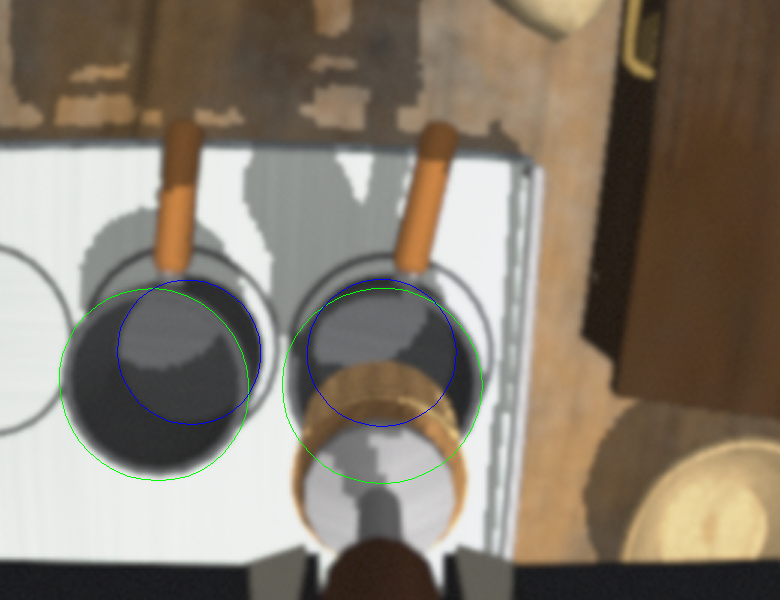

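```bash
python3 -m pendant '[{"dp":[0.0005,-0.0005,0.03],"rotation":[0,0,0],"fingers":1},{"dp":[0.0005,-0.0005,0.05],"rotation":[0,0,0],"fingers":1},{"dp":[0.0005,-0.0005,0.07],"rotation":[0,0,0],"fingers":1},{"dp":[0.0005,-0.0005,0.085],"rotation":[0,0,0],"fingers":1},{"dp":[0.0005,-0.0005,0.1],"rotation":[0,0,0],"fingers":1},{"dp":[0.0005,-0.0005,0.11],"rotation":[0,0,0],"fingers":1},{"dp":[0.0005,-0.0005,0.118],"rotation":[0,0,0],"fingers":1},{"dp":[0.0005,-0.0005,0.122],"rotation":[0,0,0],"fingers":1},{"dp":[0.0005,-0.0005,0.122],"rotation":[0,0,0],"fingers":1},{"dp":[0.0005,-0.0005,0.122],"rotation":[0,0,0],"fingers":1}]'
```

```text
clock: 21.15
position: [0.6265, 0.1517, 0.163]
ee_rot: [3.134, 0.185, 0.001]
force: [-0.0, -0.6, -0.9]
width: 0.226
```

```bash
python3 -m pendant '[{"dp":[0,0,0.0025],"rotation":[0,0,0],"fingers":1},{"dp":[0,0,0.0025],"rotation":[0,0,0],"fingers":1},{"dp":[0,0,0.0025],"rotation":[0,0,0],"fingers":1}]'
python3 - <<'E'
from ov import *
view('wrist',[(.543,.142),(.6265,.151)],150,60,260,200,3,'w10')
view('side',[(.543,.142),(.6265,.151)],215,100,150,100,5,'s10')
E
```

```text
clock: 21.52
position: [0.627, 0.1521, 0.1626]
ee_rot: [3.135, 0.185, 0.005]
force: [-2.7, -2.2, 13.5]
width: 0.233
```

View pics/w10.png

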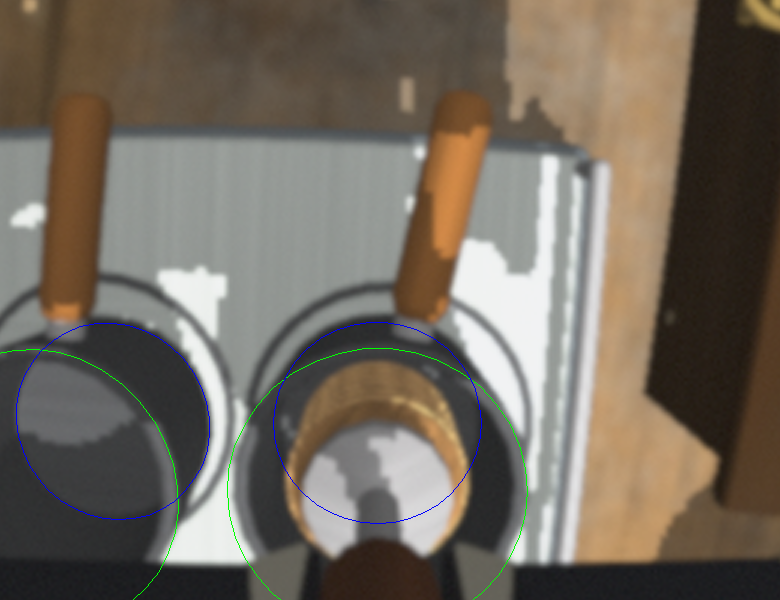

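View pics/s10.png

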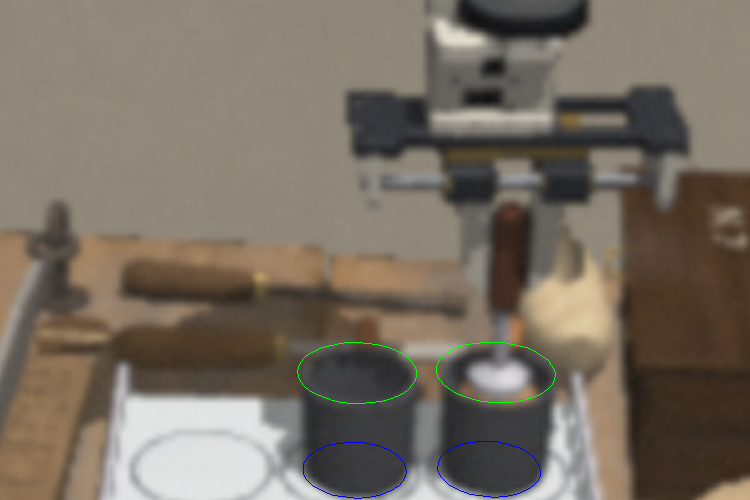

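The brush is on the bottom of pot_3, so I'll draw it up 59 mm and push down again.

```bash
python3 -m pendant '[{"dp":[0,0,-0.02],"rotation":[0,0,0],"fingers":1},{"dp":[0,0,-0.04],"rotation":[0,0,0],"fingers":1},{"dp":[0,0,-0.053],"rotation":[0,0,0],"fingers":1},{"dp":[0,0,-0.06],"rotation":[0,0,0],"fingers":1},{"dp":[0,0,-0.06],"rotation":[0,0,0],"fingers":1},{"dp":[0,0,-0.06],"rotation":[0,0,0],"fingers":1},{"dp":[0,0,-0.06],"rotation":[0,0,0],"fingers":1}]'
```

```text
clock: 22.5
position: [0.6265, 0.152, 0.2219]
ee_rot: [3.134, 0.185, 0.003]
force: [-0.7, -0.5, 0.1]
width: 0.229
```

```bash
python3 -m pendant '[{"dp":[0,0,0.02],"rotation":[0,0,0],"fingers":1},{"dp":[0,0,0.04],"rotation":[0,0,0],"fingers":1},{"dp":[0,0,0.053],"rotation":[0,0,0],"fingers":1},{"dp":[0,0,0.059],"rotation":[0,0,0],"fingers":1},{"dp":[0,0,0.0615],"rotation":[0,0,0],"fingers":1},{"dp":[0,0,0.0615],"rotation":[0,0,0],"fingers":1},{"dp":[0,0,0.0615],"rotation":[0,0,0],"fingers":1}]'
python3 - <<'E'
from h import *
go([.4708,-.3005,.285],0.119)
E
```

```text
clock: 23.38
position: [0.6267, 0.1522, 0.1626]
ee_rot: [3.134, 0.185, 0.005]
force: [-6.0, -3.7, 15.0]
width: 0.228
dp [-0.2076  0.4315 -0.122 ] rot [ 0.0023 -0.0029 -0.0012] | pos [0.6267 0.1522 0.1626] w 0.228 F [-6.  -3.7 15. ] t 23.38 j7 -0.57
```

```bash
python3 -m pendant '[{"dp":[0,0,-0.04],"rotation":[0,0,0],"fingers":1},{"dp":[0,0,-0.09],"rotation":[0,0,0],"fingers":1},{"dp":[0,0,-0.122],"rotation":[0.002,-0.003,0],"fingers":1},{"dp":[0,0,-0.122],"rotation":[0.002,-0.003,0],"fingers":1},{"dp":[-0.2076,0.4315,-0.122],"rotation":[0.002,-0.003,0],"fingers":1},{"dp":[-0.2076,0.4315,-0.122],"rotation":[0.002,-0.003,0],"fingers":1},{"dp":[-0.2076,0.4315,-0.122],"rotation":[0.002,-0.003,0],"fingers":1},{"dp":[-0.2076,0.4315,-0.122],"rotation":[0.002,-0.003,0],"fingers":1},{"dp":[-0.2076,0.4315,-0.122],"rotation":[0.002,-0.003,0],"fingers":1},{"dp":[-0.2076,0.4315,-0.122],"rotation":[0.002,-0.003,0],"fingers":1},{"dp":[-0.2076,0.4315,-0.122],"rotation":[0.002,-0.003,0],"fingers":1},{"dp":[-0.2076,0.4315,-0.122],"rotation":[0.002,-0.003,0],"fingers":1},{"dp":[-0.2076,0.4315,-0.122],"rotation":[0.002,-0.003,0],"fingers":1},{"dp":[-0.2076,0.4315,-0.122],"rotation":[0.002,-0.003,0],"fingers":1},{"dp":[-0.2076,0.4315,-0.122],"rotation":[0.002,-0.003,0],"fingers":1}]'
python3 - <<'E'
from ov import *
view('wrist',[],150,60,260,200,3,'w11')
view('side',[],180,150,150,140,5,'s11')
go([.4708,-.3005,.135],0.119)
E
```

```text
clock: 25.25
position: [0.4714, -0.2989, 0.2848]
ee_rot: [-3.136, -0.189, -0.0]
force: [-0.1, 0.6, -0.3]
width: 0.232
dp [-0.0007  0.0012  0.15  ] rot [ 0.0002 -0.0001  0.001 ] | pos [ 0.4714 -0.2992  0.285 ] w 0.228 F [ 0.4 -0.  -2.2] t 25.35 j7 0.36
```

View pics/w11.png

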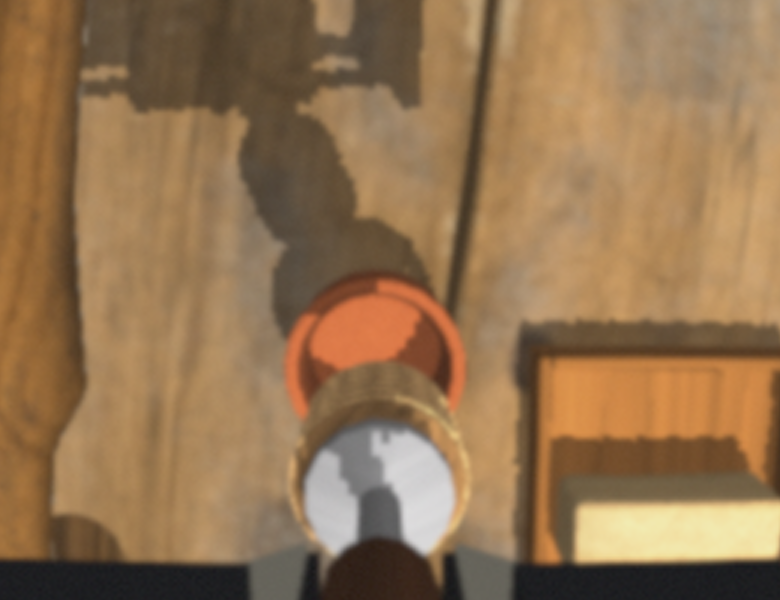

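View pics/s11.png

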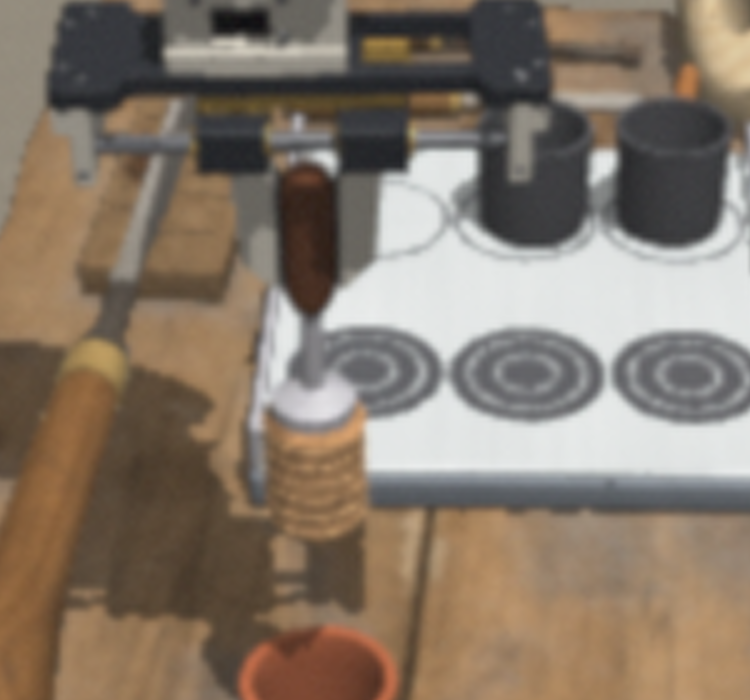

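```bash
python3 -m pendant '[{"dp":[-0.001,0.0015,0.03],"rotation":[0,0,0],"fingers":1},{"dp":[-0.001,0.0015,0.07],"rotation":[0,0,0],"fingers":1},{"dp":[-0.001,0.0015,0.09],"rotation":[0,0,0],"fingers":1},{"dp":[-0.001,0.0015,0.11],"rotation":[0,0,0],"fingers":1},{"dp":[-0.001,0.0015,0.13],"rotation":[0,0,0],"fingers":1},{"dp":[-0.001,0.0015,0.145],"rotation":[0,0,0],"fingers":1},{"dp":[-0.001,0.0015,0.15],"rotation":[0,0,0],"fingers":1},{"dp":[-0.001,0.0015,0.15],"rotation":[0,0,0],"fingers":1},{"dp":[-0.001,0.0015,0.15],"rotation":[0,0,0],"fingers":1}]'
```

```text
clock: 26.48
position: [0.4711, -0.3009, 0.1357]
ee_rot: [3.135, 0.188, 0.002]
force: [0.7, 0.6, -1.1]
width: 0.228
```

```bash
python3 -m pendant '[{"dp":[0,0,0.002],"rotation":[0,0,0],"fingers":1},{"dp":[0,0,0.002],"rotation":[0,0,0],"fingers":1},{"dp":[0,0,0.0023],"rotation":[0,0,0],"fingers":1},{"dp":[0,0,0.0023],"rotation":[0,0,0],"fingers":1}]'
```

```text
clock: 26.98
position: [0.4711, -0.3011, 0.1336]
ee_rot: [3.135, 0.188, 0.002]
force: [-0.4, -0.5, 1.4]
width: 0.23
```

Seated on the crock floor (z back to 0.1336). I'll release gently and retreat straight up.

```bash
python3 -m pendant '[{"dp":[0,0,0],"rotation":[0,0,0],"fingers":0.4},{"dp":[0,0,0],"rotation":[0,0,0],"fingers":0.1},{"dp":[0,0,0],"rotation":[0,0,0],"fingers":-0.3},{"dp":[0,0,0],"rotation":[0,0,0],"fingers":-0.3},{"dp":[0,0,0],"rotation":[0,0,0],"fingers":-0.3},{"dp":[0,0,-0.03],"rotation":[0,0,0],"fingers":-0.3},{"dp":[0,0,-0.07],"rotation":[0,0,0],"fingers":-0.3},{"dp":[0,0,-0.12],"rotation":[0,0,0],"fingers":-0.3},{"dp":[0,0,-0.15],"rotation":[0,0,0],"fingers":-0.3},{"dp":[0,0,-0.15],"rotation":[0,0,0],"fingers":-0.3}]'
python3 - <<'E'
from ov import *
view('wrist',[],150,60,260,200,3,'w12')
t=arm.get_image('top');crop('top',190,150,160,140,5,'t12',t); cv2.imwrite('pics/t12f.png',t)
s=arm.get_image('side'); cv2.imwrite('pics/s12f.png',s); crop('side',210,150,150,150,5,'s12',s)
go([.54,.21,.25],0.07)
E
```

```text
clock: 28.22
position: [0.4723, -0.3012, 0.2861]
ee_rot: [3.132, 0.188, 0.008]
force: [0.3, 0.2, -1.4]
width: 0.654
dp [ 0.1302 -0.4989  0.0324] rot [0.0004 0.     0.0499] | pos [ 0.4704 -0.3008  0.2826] w 0.65 F [ 0.1  1.1 -1. ] t 28.38 j7 0.36
```

View pics/t12.png

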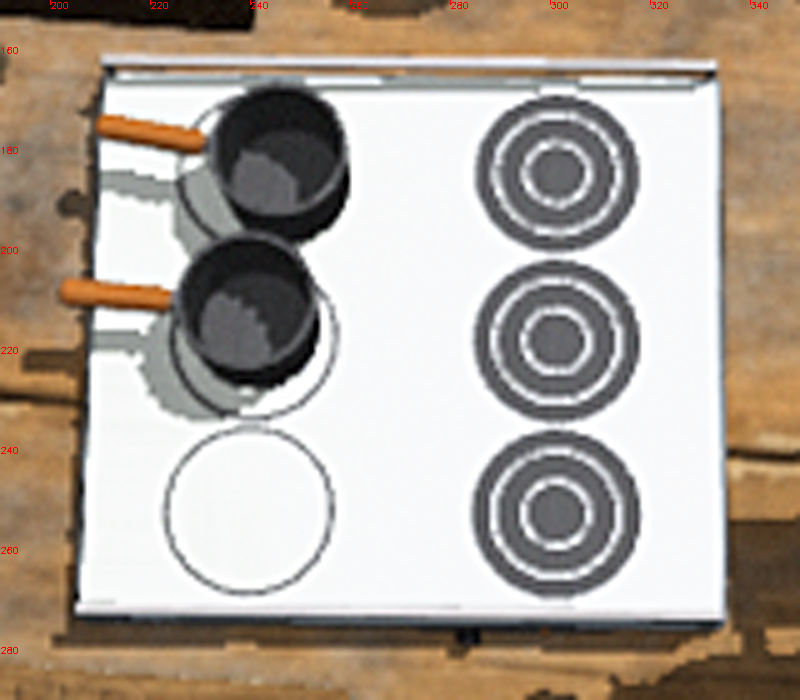

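View pics/s12f.png

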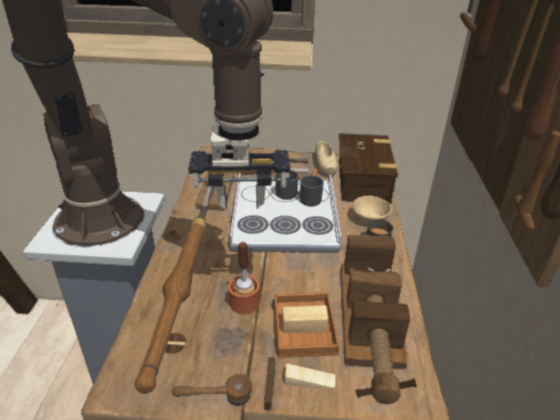

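View pics/w12.png

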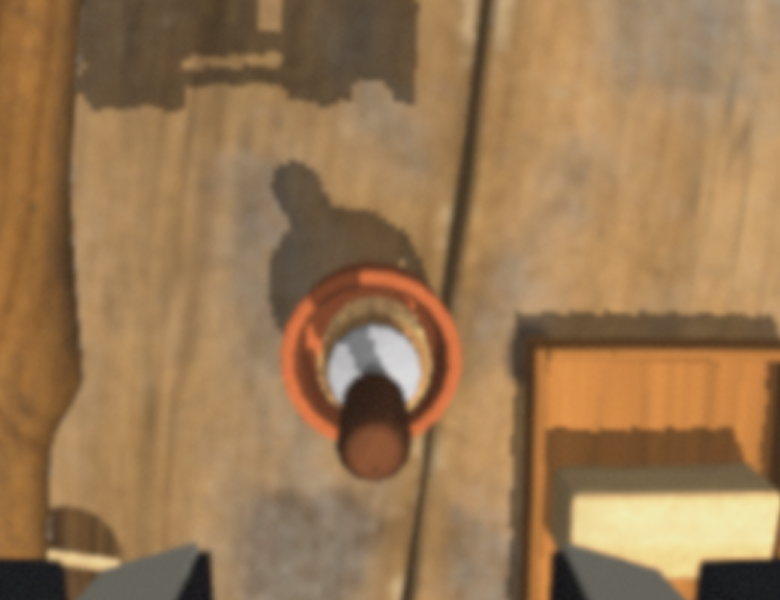

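The brush is standing in its crock and released. Pot_3 has been knocked: its rim is now at crop (281,150), about 2 cm toward the discs. Now the slides, starting with pot_2.

```bash
python3 - <<'E'
from h import *
def T(x0,y0,L): return [(x0+a/5-.4,y0+b/5-.4) for a,b in L]
print(un('top',T(190,150,[(281,150),(247,305)]),.1).round(4).tolist()); print(un('top',T(190,150,[(99,124),(205,141),(62,291),(170,299)]),.082).round(4).tolist())
go([.545,.212,.22],-.03)
E
```

```text
[[0.6241, 0.1329, 0.1], [0.5422, 0.1419, 0.1]]
[[0.636, 0.2302, 0.082], [0.6312, 0.1745, 0.082], [0.5461, 0.2388, 0.082], [0.5463, 0.1834, 0.082]]
dp [ 0.1354 -0.5003  0.0624] rot [0.0004 0.     0.1499] | pos [ 0.4704 -0.3008  0.2826] w 0.65 F [ 0.1  1.1 -1. ] t 28.38 j7 0.36
```

```bash
python3 -m pendant '[{"dp":[0.135,-0.5,0],"rotation":[0,0,0.15],"fingers":-0.3},{"dp":[0.135,-0.5,0],"rotation":[0,0,0.15],"fingers":-0.3},{"dp":[0.135,-0.5,0],"rotation":[0,0,0.15],"fingers":-0.3},{"dp":[0.135,-0.5,0],"rotation":[0,0,0.15],"fingers":-0.3},{"dp":[0.135,-0.5,0],"rotation":[0,0,0.15],"fingers":-0.3},{"dp":[0.135,-0.5,0],"rotation":[0,0,0.15],"fingers":-0.3},{"dp":[0.135,-0.5,0],"rotation":[0,0,0.15],"fingers":-0.3},{"dp":[0.135,-0.5,0],"rotation":[0,0,0.15],"fingers":-0.3},{"dp":[0.135,-0.5,0.03],"rotation":[0,0,0.15],"fingers":-0.3},{"dp":[0.135,-0.5,0.062],"rotation":[0,0,0.15],"fingers":-0.3},{"dp":[0.135,-0.5,0.062],"rotation":[0,0,0.15],"fingers":-0.3},{"dp":[0.135,-0.5,0.062],"rotation":[0,0,0.15],"fingers":-0.3}]'
python3 - <<'E'
from ov import *
view('wrist',[(.542,.142),(.6245,.133)],150,60,260,200,3,'w13')
go([.545,.212,.0632],-.03)
f=lambda p:((p[0]-150)*3,(p[1]-60)*3)
print([np.round(f(p)) for p in pr('wrist',[[.5461,.2388,.09],[.5455,.212,.09],[.545,.185,.09]])])
E
```

```text
clock: 29.88
position: [0.5447, 0.2115, 0.2208]
ee_rot: [3.141, -0.048, -0.0]
force: [1.0, 0.4, 0.9]
width: 0.65
dp [-0.0002 -0.0003  0.1581] rot [-0.0002 -0.0009 -0.0007] | pos [0.545  0.2117 0.2213] w 0.653 F [-0.5  0.9  0.2] t 29.93 j7 -0.83
[array([381., 336.]), array([382., 423.]), array([383., 507.])]
```

View pics/w13.png

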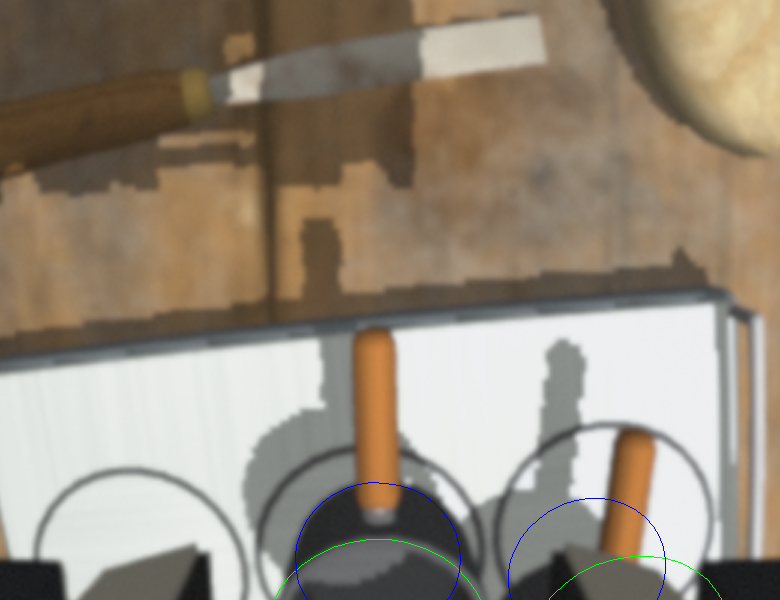

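```bash
python3 -m pendant '[{"dp":[-0.0005,0,0.05],"rotation":[0,0,-0.03],"fingers":-0.3},{"dp":[-0.0005,0,0.1],"rotation":[0,0,-0.03],"fingers":-0.3},{"dp":[-0.0005,0,0.13],"rotation":[0,0,-0.03],"fingers":-0.3},{"dp":[-0.0005,0,0.15],"rotation":[0,0,-0.03],"fingers":-0.3},{"dp":[-0.0005,0,0.1575],"rotation":[0,0,-0.03],"fingers":-0.3},{"dp":[-0.0005,0,0.1575],"rotation":[0,0,-0.03],"fingers":-0.3},{"dp":[-0.0005,0,0.1575],"rotation":[0,0,-0.03],"fingers":1},{"dp":[-0.0005,0,0.1575],"rotation":[0,0,-0.03],"fingers":1},{"dp":[-0.0005,0,0.1575],"rotation":[0,0,-0.03],"fingers":1},{"dp":[-0.0005,0,0.1575],"rotation":[0,0,-0.03],"fingers":1},{"dp":[-0.0005,0,0.1575],"rotation":[0,0,-0.03],"fingers":1},{"dp":[-0.0005,0,0.1575],"rotation":[0,0,-0.03],"fingers":1},{"dp":[-0.0005,0,0.1575],"rotation":[0,0,-0.03],"fingers":1}]' 12
python3 - <<'E'
from ov import *
view('side',[(.543,.1415)],215,100,150,120,5,'s14')
go([.545,.212,.0632],0)
E
```

```text
clock: 31.55
position: [0.5445, 0.2117, 0.0638]
ee_rot: [-3.141, 0.001, -0.001]
force: [-2.1, 0.7, 1.0]
width: 0.152
dp [ 0.0005 -0.0003  0.0006] rot [-0.0001 -0.0006 -0.0006] | pos [0.5445 0.2117 0.0638] w 0.154 F [-1.5  0.3  2. ] t 31.6 j7 -0.93
```

View pics/s14.png

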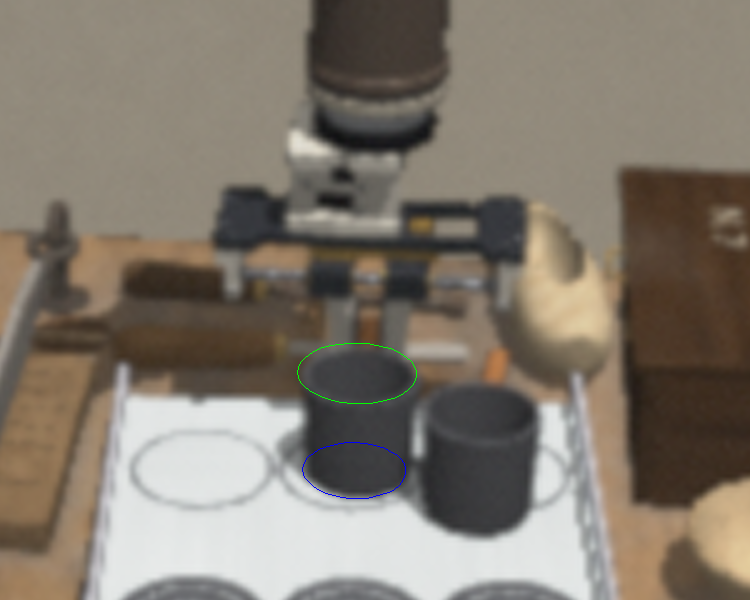

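```bash
python3 -m pendant '[{"dp":[0,0.006,0],"rotation":[0,0,0],"fingers":1},{"dp":[0,0.018,0],"rotation":[0,0,0],"fingers":1},{"dp":[0,0.032,0],"rotation":[0,0,0],"fingers":1},{"dp":[0,0.046,0],"rotation":[0,0,0],"fingers":1},{"dp":[0,0.06,0],"rotation":[0,0,0],"fingers":1},{"dp":[0,0.074,0],"rotation":[0,0,0],"fingers":1},{"dp":[0,0.088,0],"rotation":[0,0,0],"fingers":1},{"dp":[0,0.1,0],"rotation":[0,0,0],"fingers":1},{"dp":[0,0.112,0],"rotation":[0,0,0],"fingers":1},{"dp":[0.001,0.124,0],"rotation":[0,0,0],"fingers":1},{"dp":[0.003,0.134,0],"rotation":[0,0,0],"fingers":1},{"dp":[0.005,0.144,0],"rotation":[0,0,0],"fingers":1},{"dp":[0.007,0.152,0],"rotation":[0,0,0],"fingers":1},{"dp":[0.008,0.1575,0],"rotation":[0,0,0],"fingers":1},{"dp":[0.008,0.1575,0],"rotation":[0,0,0],"fingers":1},{"dp":[0.008,0.1575,0],"rotation":[0,0,0],"fingers":1}]'
python3 - <<'E'
from ov import *
view('side',[(.551,-.016),(.6245,.133)],215,130,150,120,5,'s15')
view('wrist',[(.551,-.016)],150,60,260,200,3,'w15')
t=arm.get_image('top');crop('top',190,150,160,140,5,'t15',t)
go([.545,.212,.0632],0)
E
```

```text
clock: 33.6
position: [0.5524, 0.0534, 0.0637]
ee_rot: [3.141, -0.002, 0.001]
force: [0.5, -0.7, 1.7]
width: 0.155
dp [-0.0075 -0.1585  0.0003] rot [ 0.001  -0.0003 -0.0009] | pos [0.5523 0.0535 0.0636] w 0.15 F [ 1.  -1.9  0.9] t 33.75 j7 -0.68
```

View pics/s15.png

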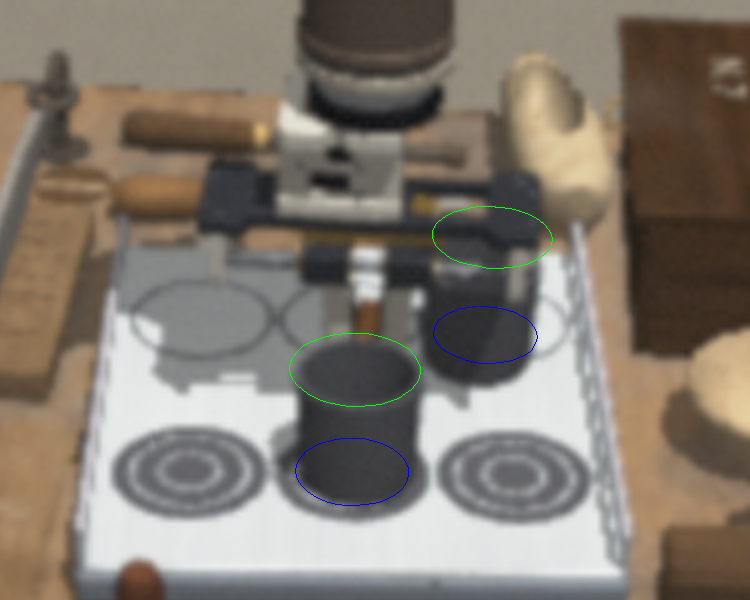

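View pics/t15.png

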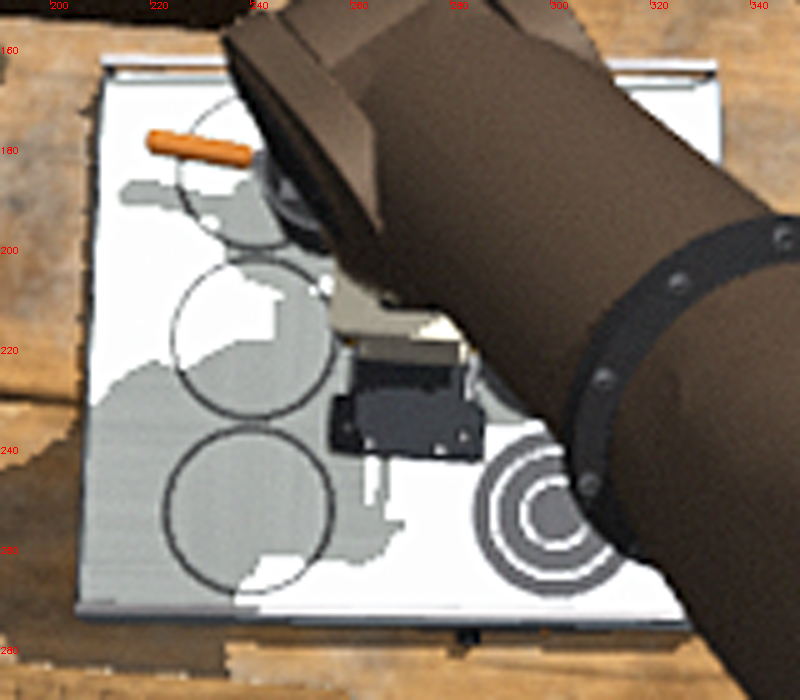

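```bash
python3 -m pendant '[{"dp":[-0.002,0,0],"rotation":[0,0,0],"fingers":1},{"dp":[-0.002,0,0],"rotation":[0,0,0],"fingers":1},{"dp":[-0.002,0,0],"rotation":[0,0,0],"fingers":1},{"dp":[-0.002,0,0],"rotation":[0,0,0],"fingers":0.6},{"dp":[-0.002,0,0],"rotation":[0,0,0],"fingers":0.3},{"dp":[-0.002,0,0],"rotation":[0,0,0],"fingers":0.3},{"dp":[-0.002,0,0],"rotation":[0,0,0],"fingers":0.3},{"dp":[-0.002,0,-0.03],"rotation":[0,0,0],"fingers":0.3},{"dp":[-0.002,0,-0.08],"rotation":[0,0,0],"fingers":0.3},{"dp":[-0.002,0,-0.13],"rotation":[0,0,0],"fingers":0.3},{"dp":[0.02,-0.06,-0.18],"rotation":[0,0,0],"fingers":0.0},{"dp":[0.06,-0.12,-0.18],"rotation":[0,0,0],"fingers":-0.3},{"dp":[0.08,-0.13,-0.16],"rotation":[0,0,0],"fingers":-0.3},{"dp":[0.08,-0.13,-0.16],"rotation":[0,0,0],"fingers":-0.3}]'
python3 - <<'E'
from ov import *
view('side',[(.551,-.016)],215,130,150,120,5,'s16')
cv2.imwrite('pics/w16.png',arm.get_image('wrist'))
t=arm.get_image('top');crop('top',190,150,160,140,5,'t16',t)
go([.545,.212,.0632],0)
E
```

```text
clock: 35.5
position: [0.6325, 0.1864, 0.2215]
ee_rot: [-3.141, -0.003, 0.003]
force: [-0.8, -0.9, -0.8]
width: 0.643
dp [-0.0869 -0.0292  0.1602] rot [ 0.0016  0.0004 -0.0011] | pos [0.632  0.183  0.2234] w 0.65 F [ 0.2 -0.7 -0. ] t 35.65 j7 -0.71
```

View pics/s16.png

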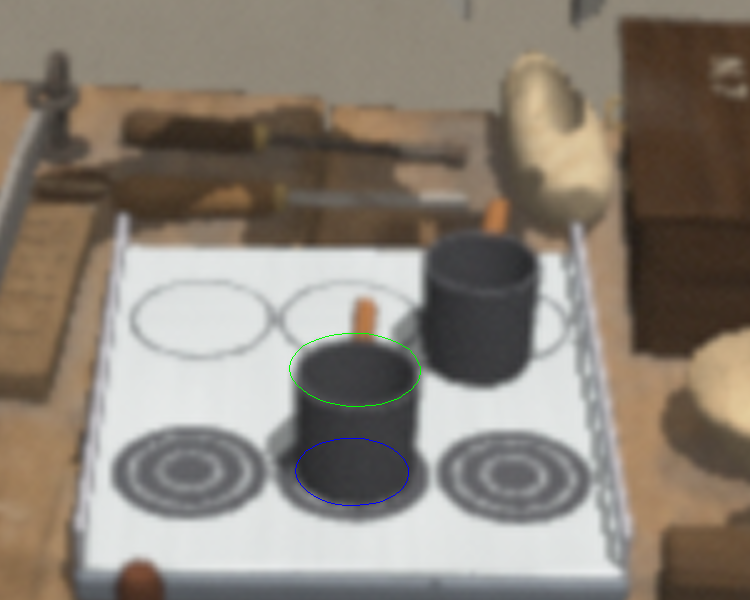

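View pics/t16.png

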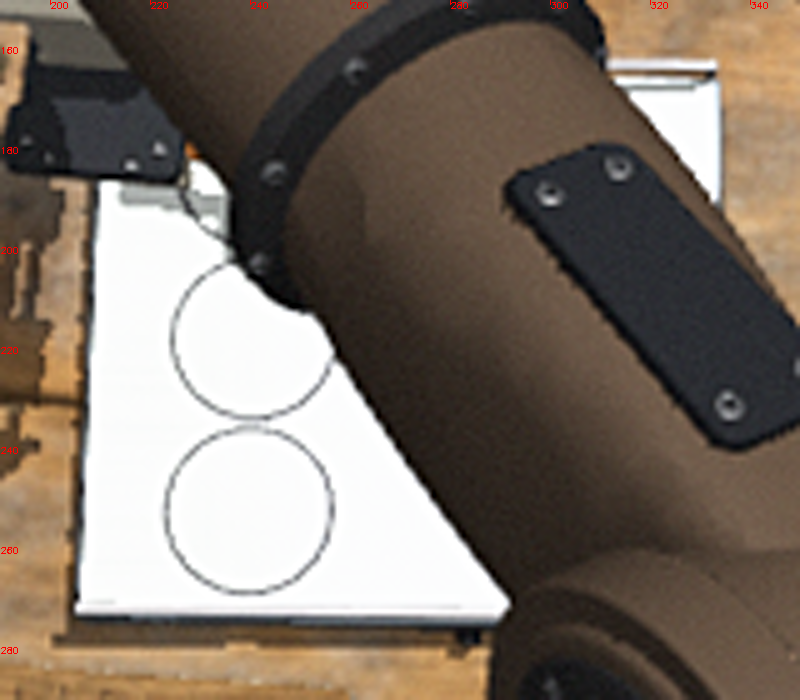

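View pics/w16.png

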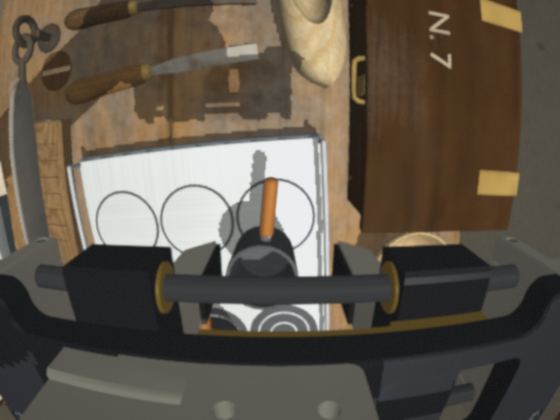

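```bash
python3 - <<'E'
from h import *
im=cv2.imread('pics/w16.png'); crop('wrist',190,150,160,130,5,'w16c',im)
P=un('wrist',[(273,180),(266,238)],.088); print(P.round(4))
def T(x0,y0,L): return [(x0+a/5-.4,y0+b/5-.4) for a,b in L]
print(un('top',T(190,150,[(152,139),(252,156)]),.086).round(4))
print('side rim',un('side',[(215+481/5-.4,130+264/5-.4)],.1).round(4), 'pot2',un('side',[(215+358/5-.4,130+372/5-.4)],.1).round(4))
E
```

```text
[[0.6283 0.2019 0.088 ]
 [0.6213 0.1454 0.088 ]]
[[0.6289 0.2012 0.086 ]
 [0.6239 0.1489 0.086 ]]
side rim [[0.6172 0.1032 0.1   ]] pot2 [[ 0.5515 -0.017   0.1   ]]
```

View pics/w16c.png

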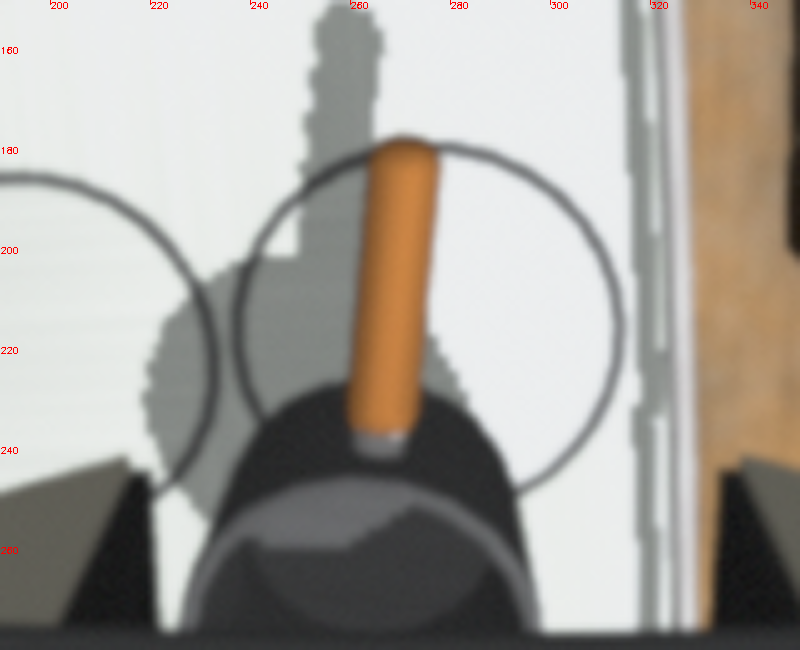

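```bash
python3 - <<'E'
from h import *
P=un('wrist',[(270.8,177.6),(266.4,235.6)],.089); print(P.round(4)); go([.6236,.1735,.0637],-.085)
E
python3 -m pendant '[{"dp":[-0.008,0.0095,0.02],"rotation":[0,0,0.085],"fingers":-0.3},{"dp":[-0.008,0.0095,0.07],"rotation":[0,0,0.085],"fingers":-0.3},{"dp":[-0.008,0.0095,0.1],"rotation":[0,0,0.085],"fingers":-0.3},{"dp":[-0.008,0.0095,0.1],"rotation":[0,0,0.085],"fingers":-0.3},{"dp":[-0.008,0.0095,0.1],"rotation":[0,0,0.085],"fingers":-0.3}]'
python3 - <<'E'
from h import *
crop('wrist',190,150,160,130,5,'w17'); go([.6236,.1735,.0637],-.085)
s=arm.get_image('side');crop('side',215,100,150,120,5,'s17',s)
print(pr('wrist',[[.6236,.1735,.09]]))
E
```

```text
[[0.6263 0.2043 0.089 ]
 [0.6218 0.1482 0.089 ]]
dp [-0.0083  0.0092  0.1597] rot [0.0016 0.0003 0.0839] | pos [0.632  0.183  0.2234] w 0.65 F [ 0.2 -0.7 -0. ] t 35.65 j7 -0.71
clock: 36.28
position: [0.6246, 0.1732, 0.1254]
ee_rot: [3.138, -0.136, 0.003]
force: [0.1, -0.1, 0.8]
width: 0.648
dp [-0.0014  0.0001  0.062 ] rot [ 0.0004 -0.0024 -0.0017] | pos [0.6248 0.1735 0.1257] w 0.648 F [ 0.9  0.2 -0.1] t 36.33 j7 -0.84
[[275.03160213 238.24776109]]
```

View pics/w17.png

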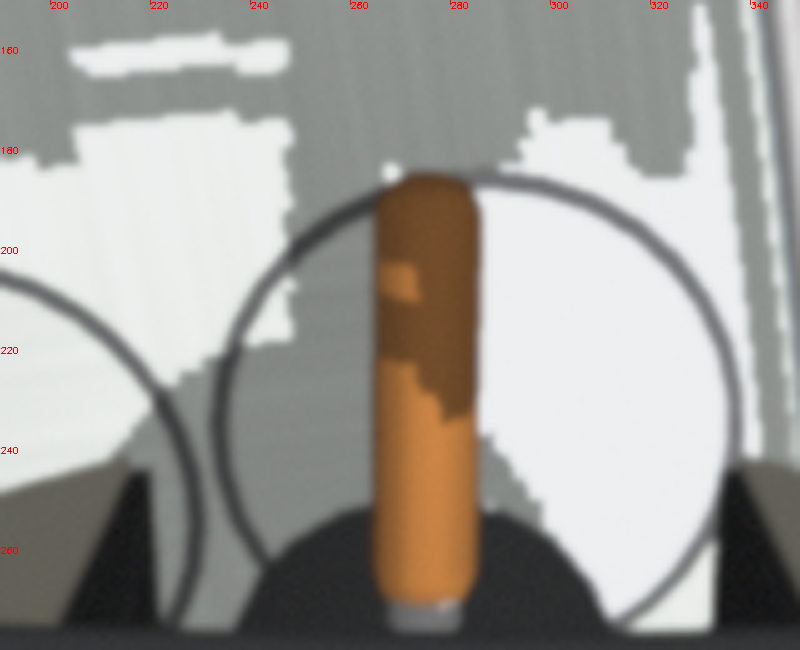

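View pics/s17.png

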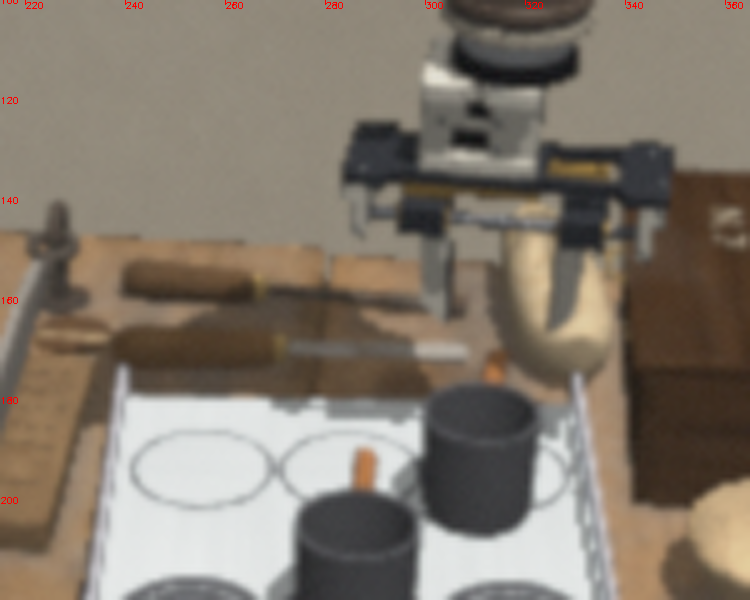

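```bash
python3 -m pendant '[{"dp":[-0.001,0,0.03],"rotation":[0,0,0],"fingers":-0.3},{"dp":[-0.001,0,0.055],"rotation":[0,0,0],"fingers":-0.3},{"dp":[-0.001,0,0.0615],"rotation":[0,0,0],"fingers":-0.3},{"dp":[-0.001,0,0.0615],"rotation":[0,0,0],"fingers":-0.3},{"dp":[-0.001,0,0.0615],"rotation":[0,0,0],"fingers":1},{"dp":[-0.001,0,0.0615],"rotation":[0,0,0],"fingers":1},{"dp":[-0.001,0,0.0615],"rotation":[0,0,0],"fingers":1},{"dp":[-0.001,0,0.0615],"rotation":[0,0,0],"fingers":1},{"dp":[-0.001,0,0.0615],"rotation":[0,0,0],"fingers":1},{"dp":[-0.001,0,0.0615],"rotation":[0,0,0],"fingers":1},{"dp":[-0.001,0,0.0615],"rotation":[0,0,0],"fingers":1}]' 12
python3 - <<'E'
from h import *
go([.6236,.1735,.0637],-.085); o,p,r=tool(); print(r.inv().apply([.0255,-.114,0]).round(4),r.inv().apply([.0,-.05,0]).round(4))
E
```

```text
clock: 37.75
position: [0.6238, 0.1737, 0.0641]
ee_rot: [3.138, -0.136, 0.003]
force: [-1.9, 0.8, 1.3]
width: 0.15
dp [-0.0002  0.0002  0.0004] rot [ 0.0005 -0.0022 -0.0015] | pos [0.6238 0.1737 0.0641] w 0.15 F [-1.9  0.8  1.3] t 37.75 j7 -0.88
[3.530e-02 1.114e-01 1.000e-04] [0.0043 0.0498 0.    ]
```

```bash
python3 -m pendant '[{"dp":[0.002,0.006,0],"rotation":[0,0,0],"fingers":1},{"dp":[0.005,0.016,0],"rotation":[0,0,0],"fingers":1},{"dp":[0.009,0.028,0],"rotation":[0,0,0],"fingers":1},{"dp":[0.013,0.041,0],"rotation":[0,0,0],"fingers":1},{"dp":[0.017,0.054,0],"rotation":[0,0,0],"fingers":1},{"dp":[0.021,0.067,0],"rotation":[0,0,0],"fingers":1},{"dp":[0.025,0.08,0],"rotation":[0,0,0],"fingers":1},{"dp":[0.029,0.092,0],"rotation":[0,0,0],"fingers":1},{"dp":[0.032,0.102,0],"rotation":[0,0,0],"fingers":1},{"dp":[0.034,0.109,0],"rotation":[0,0,0],"fingers":1},{"dp":[0.035,0.1115,0],"rotation":[0,0,0],"fingers":1},{"dp":[0.035,0.1115,0],"rotation":[0,0,0],"fingers":1},{"dp":[0.035,0.1115,0],"rotation":[0,0,0],"fingers":1}]'
python3 - <<'E'
from ov import *
view('side',[(.551,-.016),(.643,-.009)],215,130,150,120,5,'s18')
E
```

```text
clock: 39.38
position: [0.6489, 0.0589, 0.0641]
ee_rot: [3.137, -0.136, 0.003]
force: [-0.6, -1.5, 0.9]
width: 0.151
```

View pics/s18.png

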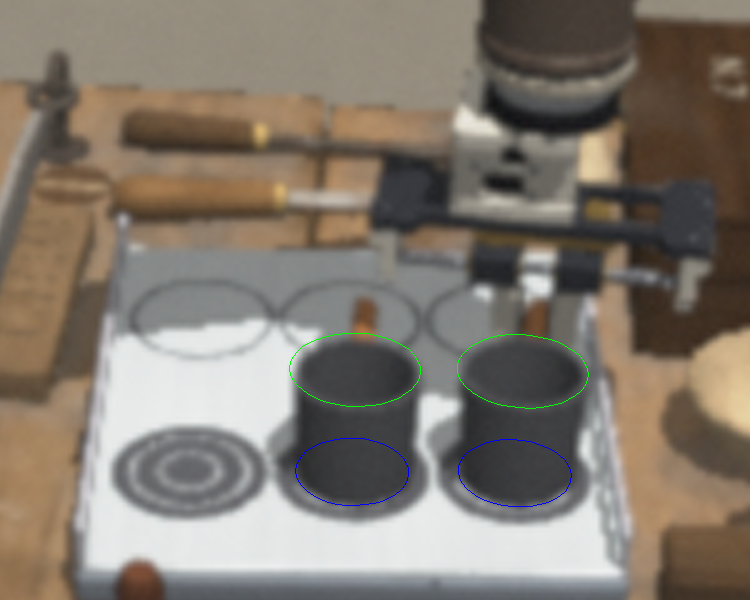

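Both pots sit well on their discs. I'll release, retreat clear, and check from the top.

```bash
python3 -m pendant '[{"dp":[0,0,0],"rotation":[0,0,0],"fingers":0.6},{"dp":[0,0,0],"rotation":[0,0,0],"fingers":0.3},{"dp":[0,0,0],"rotation":[0,0,0],"fingers":0.3},{"dp":[0,0,0],"rotation":[0,0,0],"fingers":0.3},{"dp":[0,0,-0.03],"rotation":[0,0,0],"fingers":0.3},{"dp":[0,0,-0.09],"rotation":[0,0,0],"fingers":0.3},{"dp":[0,0,-0.15],"rotation":[0,0,0],"fingers":0.3},{"dp":[0,0,-0.21],"rotation":[0,0,0],"fingers":0.3},{"dp":[0,0,-0.23],"rotation":[0,0,0],"fingers":0.0},{"dp":[-0.15,-0.13,-0.23],"rotation":[0,0,0],"fingers":0},{"dp":[-0.15,-0.13,-0.23],"rotation":[0,0,0],"fingers":0},{"dp":[-0.15,-0.13,-0.23],"rotation":[0,0,0],"fingers":0},{"dp":[-0.22,-0.28,-0.23],"rotation":[0,0,0],"fingers":0},{"dp":[-0.22,-0.28,-0.23],"rotation":[0,0,0],"fingers":0},{"dp":[-0.22,-0.28,-0.23],"rotation":[0,0,0],"fingers":0},{"dp":[-0.22,-0.28,-0.23],"rotation":[0,0,0],"fingers":0}]'
python3 - <<'E'
from ov import *
view('side',[(.551,-.016),(.643,-.009)],215,130,150,120,5,'s19')
t=arm.get_image('top');cv2.imwrite('pics/t19f.png',t);crop('top',190,150,160,140,5,'t19',t)
E
```

```text
clock: 41.42
position: [0.4501, 0.3619, 0.2936]
ee_rot: [-3.138, 0.123, -0.001]
force: [-0.2, -0.0, -0.7]
width: 0.501
```

View pics/t19.png

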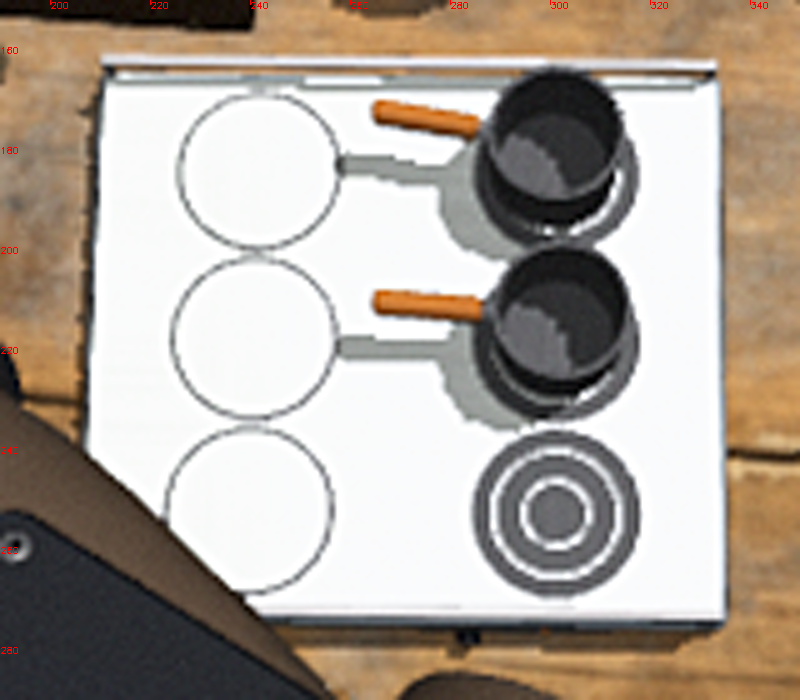

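View pics/s19.png

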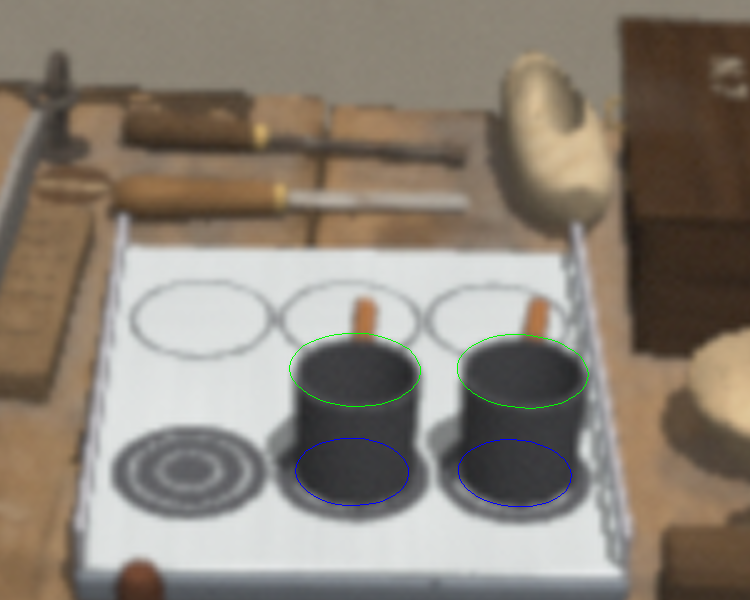

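View pics/t19f.png

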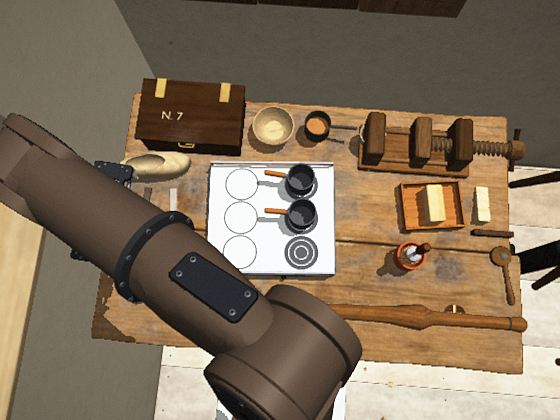

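```bash
python3 - <<'E'
from h import *
def T(x0,y0,L): return [(x0+a/5-.4,y0+b/5-.4) for a,b in L]
print('pot2,3 rim top',un('top',T(190,150,[(561,313),(557,133)]),.1).round(4).tolist())
print('disc2,3 top',un('top',T(190,150,[(557,341),(557,173)]),.03).round(4).tolist())
print('side rim',un('side',[(215+358/5-.4,130+372/5-.4),(215+524/5-.4,130+372/5-.4)],.1).round(4).tolist())
go([.45,.36,.29],0)
E
```

```text
pot2,3 rim top [[0.5506, -0.0151, 0.1], [0.6442, -0.0063, 0.1]]
disc2,3 top [[0.5517, -0.0154, 0.03], [0.6439, -0.0088, 0.03]]
side rim [[0.5515, -0.017, 0.1], [0.6426, -0.0084, 0.1]]
dp [-0.0035 -0.0021  0.0031] rot [ 0.0021 -0.002  -0.0852] | pos [0.4533 0.3576 0.2931] w 0.502 F [ 0.  -0.2 -0.3] t 41.52 j7 -1.16
```

```bash
python3 -m pendant '[{"dp":[0,0,0],"rotation":[0,0,0],"fingers":0},{"dp":[0,0,0],"rotation":[0,0,0],"fingers":0},{"dp":[0,0,0],"rotation":[0,0,0],"fingers":0},{"dp":[0,0,0],"rotation":[0,0,0],"fingers":0},{"dp":[0,0,0],"rotation":[0,0,0],"fingers":0},{"dp":[0,0,0],"rotation":[0,0,0],"fingers":0}]'
python3 - <<'E'
from h import *
t=arm.get_image('top'); a=cv2.imread('pics/t19f.png'); d=cv2.absdiff(t,a).max(2); print((d[150:290,270:350]>40).sum(),(d[165:280,370:500]>40).sum())
print(arm.sign_off())
E
```

```text
clock: 42.28
position: [0.4533, 0.3576, 0.2931]
ee_rot: [3.137, -0.134, 0.003]
force: [0.6, -0.4, 0.3]
width: 0.501
9 0
the job is handed in; nothing more can be done
None
```

The job is done as asked and handed in at about 42 s; the sign-off gave no verdict.

- **Block:** it lies flat in the offcut tray, turned crosswise so the gripper stayed clear of the vise.
- **Brushing:** pot_1 was absent, so I brushed pot_2, then pot_3. In each, the brush went to the bottom, up to about 6 mm below the rim (worked out from the arm's height, not seen by camera), and to the bottom again. The wrist force at the bottom was about 13–19 N.
- **Brush:** it stands in the crock and was released before either pot was slid.
- **Pots:** pot_3 was found knocked about 4–5 cm towards the discs while the arm was away, so I measured it again. I slid both pots by their handles at constant height onto their own discs. In the last top and side pictures both rims are within about 3 mm of the disc centres.

In the last full top view the block and brush were in place and the robot was clear. The pots, tray and crock did not move in the final second or so before hand-in.

- **Camera disagreement:** the cameras differed by a few millimetres on pot positions.
- **Wrong turn:** before I picked up the brush, the last joint was turned the wrong way up to its range limit (reading 2.74). Nothing was touched, and I turned it back.

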